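# Stir the drying beads and cover their trough

### The arm

A 6-joint arm with a two-finger parallel gripper is mounted at the origin on the work surface. World frame = base frame: x ahead of the robot, y to its left, z up, the work surface at z = 0. Lengths are in m, angles in rad, forces in N, time in s.
With the tool pointing down it reaches from about 0.3 to 0.775 m from the base axis. Payload 14.6 kg.
Tool frame: the origin (TCP) lies at the very end of the fingers, on their centre line; the grasp point (between the pads) lies ctrl.grasp_offset behind it (ctrl.grasp_offset is the distance from the TCP to the grasp point, in m); z points along the fingers, y is the direction in which the jaws open and shut (so a half turn about z gives the same grasp; the last joint's range is limited). The gripper opens to 94 mm and grips with 3 to 60 N. Pads are 16 mm wide; open, the fingers measure 119 mm over their backs; the gripper's body (75 mm by 177 mm) begins 78 mm behind the grasp point.
Start: joints at [-0.067, 0.3, 1.521, -0, 1.321, -0.067], TCP at [0.55, -0, 0.205] pointing down, gripper open.
Joint ranges: [-3.03, 3.03], [-0.79, 2.21], [0.23, 2.52], [-1.04, 4.18], [0, 3.07], [-2.55, 2.55]. Speed limits (rad/s): [2.22, 2.22, 2.57, 3.14, 3.14, 3.14].

### API

Orientations are given as [roll, pitch, yaw] about the fixed x, y, z axes, in that order (R = Rz(yaw) Ry(pitch) Rx(roll)).
In Python, from station import ctrl gives the robot as it stands. The module is installed in compiled form; this text tells all that it offers.
- The arm moves only by the tool carry_out, never from a script. Its argument "deltas" is a list of rows, each an object of numbers: "x", "y", "z": the shift along the tool's x, y, z in units of 0.02 m (1.0 is 0.02 m); "wx", "wy", "wz": the turn, a rotation vector about the tool's x, y, z in units of 0.08 rad (1.0 is 0.08 rad); "jaw": the opening in per cent of the stroke, from 0 (shut) to 100 (fully open). A call has 1 to 12 rows; each row shifts and turns the commanded pose from where the row before left it, along the tool's axes as they then stand; what a row does not reach is not made up. A row lasts 1/12 s, in which the tool goes at most 41.7 mm and 7.16 degrees, less where a joint would pass 70% of its speed; a pose out of reach is approached as far as the arm can. A call with a number of a shift or a turn outside -1 to 1 is refused whole. A call with a gripper value outside its range is refused whole. The fingers move at their own pace and stop on an object; "squeeze" is the grip in N (left out, the last holds). Time passes only in rows, so rows that do not move let the fingers close. It gives the time, the measured TCP pose, the force and the opening at its end, in the units of the state.
- ctrl.get_obs(): the state, without advancing time (a new reading comes with each control period).
- ctrl.camera(name): name is "scene" or "side" or "wrist"; returns the picture (400x640x3 uint8, blue, green, red); there is no depth.
- ctrl.camera_params(name): a dict with "mtx" (3x3 intrinsics, pixels), "dist" ([k1, k2, p1, p2, k3] as OpenCV has them; the pictures are not rectified), "origin" and "attitude" of the camera in the world. Camera axes: x right, y down, z forward; pixel columns grow to the right and rows downward; lengths in m; the calibration is good to about 2 mm. A picture is of the moment at which its call begins: read the wrist's pose just before it. camera_params takes no time and is no camera call; for the wrist camera it gives the pose at the moment of the call.
- ctrl.hand_in(): hands the job in, once; it reports no verdict.
Trained networks look in the newest picture that a camera, given by its name, has taken for a name from the list of things; names that differ only in an ending like _2 or _b are one class to them, and where a whole thing is asked for, a point or a joint stands for the part that bears it (a point fixed in the world has none). Each returns a list of dicts, best first, with "conf" (0 to 1); they miss things now and then, are a little off and sometimes report something else, mostly with a low value. They report only what shows in the picture. A call takes as long as a camera call. They do not tell look-alikes from the thing itself.
- ctrl.boxes_of(camera, label): "rect" ([left, top, right, bottom] in pixels, round what is visible of it).
- ctrl.mark_of(camera, label): "position" ([row, column] in pixels: a listed point, or the origin of a listed thing).
The state is a dict: "time_s": time; "qpos": joint angles; "joint_vel": joint speeds; "tau": joint torques, N m; "ee_pos": TCP position; "eef_rot": TCP orientation; "force": force on the tool from outside, world axes, zero at the start; "moment": the same for the moment, N m; "grip_width": finger opening in m.
Only numpy, scipy, OpenCV 4.12 (cv2) and the standard library are available. Lean on these libraries where they do the work, as an engineer would, in place of code of your own. Each camera call takes 0.05 s, during which the arm holds its last target.

### The job

Take the orange-handled stirrer from its fork stand and, with its tip down among the beads in the white trough, sweep it at least two full turns anticlockwise (seen from above) in a wide loop round the trough, so the beads get mixed. Hang the stirrer back in the fork by its collar, then slide the thin green cover out over the open end of its rack until it can be gripped by its sides, and lay it flat and lined up on the trough so that the opening is wholly covered. Keep all beads in the trough and do not disturb the other things on the bench.

Things in the scene. Friction and masses are not known exactly. Their poses are not given: they have to be found in the camera images.
- trough: white ceramic rectangular trough fixed to the bench, 108 (x) x 62 (y) outside, 100 x 54 inside, walls 4 thick, open rim 60 high, inner floor 6 above the bench; a dark foot plate 140 x 90 x 3 lies under it. Origin: centre of the underside, on the bench. x runs along its length.
- stand: metal fork stand fixed to the bench; origin on the bench right below where the stirrer hangs. Two level prongs along x, 13 wide, 20 apart, 10 thick, tops 135 up, from x = -23 (open end, the stand's -x side) to +47. Post behind from x = 43 to 65, 46 wide, top 135. Base plate x = -25 to 75, 80 wide, 12 thick.
- stand_seat (a point): the place in the fork where the stirrer hangs: midway between the prongs at the height of their tops, 135 above the bench
- stirrer: stirrer hanging upright in the fork: orange ball tip 14 dia, shaft 10 dia, collar 36 dia x 6, square orange grip 26 x 26, faces along x and y. Origin: lowest point of the tip; z up the shaft. Collar's underside at z = 110, grip from 116 to 171 (top end). 0.12 kg. Hung, the tip is 25 above the bench. Ball and shaft pass through the fork's 20 gap sideways or upwards.
- stirrer_collar (a point): centre of the underside of the stirrer's collar, which rests on the prongs when hung
- rack: fixed channel, origin on the bench; the cover slides out along its +x. Blue side rails 72 apart inside, 88 outside, x = -166 to 60, tops 70 up. Floor x = -55 to 60, top 60 up, on a block; open at x = 60. Behind x = -55 there is no floor: a closed gripper fits between the rails, tips below the cover, to push its rear end. Posts under the rails at x = -158.
- cover: thin green plate 170 (x) x 68 (y) x 3, 0.045 kg, in the rack, x along the rack's x, 2 side play. Origin: centre of its underside. At the start its front (+x) end is within the rails; it tips off once its centre passes the floor's end. Grip it across its 68 width where it overhangs, fingertips reaching below it.
- bead0_center (a point): centre of a blue bead, 16 dia, 10 g, loose in the trough; the beads start in a single layer, a blue row in the trough's -y half and a yellow one in its +y half
- bead1_center (a point): centre of a blue bead, 16 dia, 10 g, loose in the trough; the beads start in a single layer, a blue row in the trough's -y half and a yellow one in its +y half
- bead2_center (a point): centre of a blue bead, 16 dia, 10 g, loose in the trough; the beads start in a single layer, a blue row in the trough's -y half and a yellow one in its +y half
- bead3_center (a point): centre of a yellow bead, 16 dia, 10 g, loose in the trough; the beads start in a single layer, a blue row in the trough's -y half and a yellow one in its +y half
- bead4_center (a point): centre of a yellow bead, 16 dia, 10 g, loose in the trough; the beads start in a single layer, a blue row in the trough's -y half and a yellow one in its +y half
- bead5_center (a point): centre of a yellow bead, 16 dia, 10 g, loose in the trough; the beads start in a single layer, a blue row in the trough's -y half and a yellow one in its +y half
- reagent: bystander, loose: closed amber glass bottle, 52 dia, 95 tall. Origin: centre of its underside. Leave it alone.
- jar: bystander, loose: closed green glass jar with white cap, 64 dia, 80 tall. Origin: centre of its underside. Leave it alone.
- dishes: bystander, loose: white stack of culture dishes, 76 dia, 36 tall. Origin: centre of its underside. Leave it alone.
- slidebox: bystander, loose: wooden slide box, 85 x 55 x 32. Origin: centre of its underside. Leave it alone.
There are look-alikes about, which are no part of the job. Of the things that look like the stirrer, the middle-sized one is meant.

How it is judged:
By the outcome, as a careful person would: the job done as asked, in the order asked, and still so for the second after the job is handed in, with the robot touching nothing.
It also fails if it takes over 72 s, if anything falls off the work surface, if the arm or the gripper's body presses on something with over 40 N, if the wrist force passes 120 N, or if a joint passes its speed limit or range.

## Working session

There is one attempt and no reset: what is moved stays moved. The work goes in short steps, Python scripts to look and compute and a tool call to move; the robot and the scene stay as the last step left them, time stands still between calls to the robot, and variables do not carry over. Pictures are saved under pics/ and viewed, and the job is handed in when it is done.

Besides the shell and the picture viewer there is one more tool, called after ">>>" as a command line: name --argument value ..., lists and objects as JSON in quotes. carry_out: Moves the arm, as the interface text tells. Its arguments: {"type":"object","properties":{"deltas":{"type":"array"},"squeeze":{"type":"number"}},"required":["deltas"]}

```bash
mkdir -p pics
python3 - <<'E'
from station import ctrl
import cv2
for n in ("scene","side"):
    im=ctrl.camera(n); cv2.imwrite(f"pics/{n}0.png",im)
    p=ctrl.camera_params(n); print(n,p)
o=ctrl.get_obs(); print(o, ctrl.grasp_offset)
print(ctrl.camera_params("wrist"))
E
```

```text
scene {'mtx': array([[445.53495443,   0.        , 320.79719772],
       [  0.        , 445.53495443, 201.08032315],
       [  0.        ,   0.        ,   1.        ]]), 'dist': array([0.01676281, 0.        , 0.        , 0.        , 0.        ]), 'origin': array([1.23048486, 0.31441513, 0.89448463]), 'attitude': array([-2.34834881,  0.01673075,  2.03103453])}
side {'mtx': array([[372.06721425,   0.        , 318.3152269 ],
       [  0.        , 372.06721425, 200.20032623],
       [  0.        ,   0.        ,   1.        ]]), 'dist': array([-0.04988888,  0.        ,  0.        ,  0.        ,  0.        ]), 'origin': array([0.53177413, 0.60624136, 0.81764707]), 'attitude': array([-2.4132205 ,  0.01633388, -3.12728275])}
{'time_s': 0.1, 'qpos': array([-6.66110288e-02,  3.00383579e-01,  1.52151191e+00,  1.31100976e-06,
        1.32067828e+00, -6.65745314e-02]), 'joint_vel': array([-0.00095087, -0.00199413, -0.00089242,  0.00026174, -0.00142529,
       -0.00140794]), 'tau': array([ 1.84928511e-03, -5.32644153e+01, -3.53284299e+01,  7.10431044e-02,
        2.34944851e-02, -7.30603051e-05]), 'ee_pos': array([5.49773226e-01, 6.47332684e-06, 2.04963594e-01]), 'eef_rot': array([-3.14061380e+00, -6.65361998e-05,  1.57075947e+00]), 'force': array([-0.27048794,  0.23830236,  0.03418519]), 'moment': array([ 0.01753911, -0.00633225,  0.00013505]), 'grip_width': 0.09408473502507976} 0.0188
{'mtx': array([[347.06978226,   0.        , 317.5211561 ],
       [  0.        , 347.06978226, 200.4118538 ],
       [  0.        ,   0.        ,   1.        ]]), 'dist': array([-0.03202284,  0.        ,  0.        ,  0.        ,  0.        ]), 'origin': array([0.54946517, 0.08254727, 0.38443547]), 'attitude': array([2.85431708e+00, 7.91838091e-04, 6.71023940e-04])}
```

View pics/scene0.png

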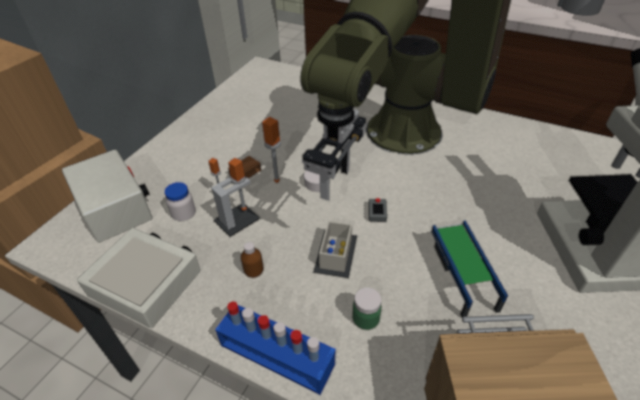

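View pics/side0.png

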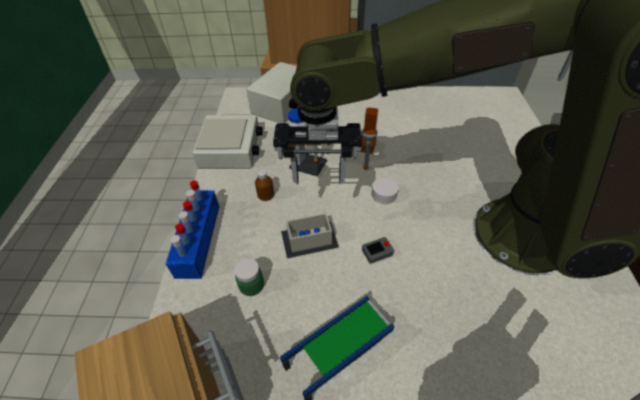

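```bash
cat > h.py <<'E'
from station import ctrl
import cv2, numpy as np
from scipy.spatial.transform import Rotation as R
def cam(n):
    p=ctrl.camera_params(n); return p['mtx'],p['dist'],np.array(p['origin']),R.from_euler('xyz',p['attitude']).as_matrix()
def ray(c,uv):
    K,d,o,A=c
    q=cv2.undistortPoints(np.array([[uv]],float),K,d)[0,0]
    return o,A@np.array([q[0],q[1],1.])
def at_z(c,uv,z):
    o,v=ray(c,uv); return o+v*(z-o[2])/v[2]
def tri(obs):
    M=np.zeros((3,3));b=np.zeros(3)
    for c,uv in obs:
        o,v=ray(c,uv);v=v/np.linalg.norm(v);P=np.eye(3)-np.outer(v,v);M+=P;b+=P@o
    x=np.linalg.solve(M,b)
    return x,[np.linalg.norm((np.eye(3)-np.outer(v,v)/(v@v))@(x-o)) for o,v in (ray(c,uv) for c,uv in obs)]
def proj(c,X):
    K,d,o,A=c
    X=np.atleast_2d(X)
    return cv2.projectPoints(X.astype(float),cv2.Rodrigues(A.T)[0],-A.T@o,K,d)[0][:,0]
E
python3 - <<'E'
from h import *
ims={n:ctrl.camera(n) for n in("scene","side","wrist")}
cv2.imwrite("pics/wrist0.png",ims["wrist"])
s=ims["scene"]; cv2.imwrite("pics/stir0.png",cv2.resize(s[100:250,170:320],(800,600)[::1] if 0 else (600,600),interpolation=cv2.INTER_CUBIC))
for n in ims:
    print(n)
    for l in ["trough","stand","stand_seat","stirrer","stirrer_collar","rack","cover","bead0_center","bead3_center","reagent","jar","dishes","slidebox"]:
        print(' ',l,[(np.round(m['position'],1).tolist(),round(m['conf'],2)) for m in ctrl.mark_of(n,l)][:5])
print(ctrl.get_obs()['time_s'])
E
```

```text
scene
  trough [([251.6, 335.6], 0.6)]
  stand [([213.2, 244.7], 0.93), ([246.9, 341.0], 0.31)]
  stand_seat [([183.6, 236.1], 0.8), ([259.5, 452.0], 0.67)]
  stirrer [([207.6, 241.5], 0.89), ([181.4, 275.9], 0.7), ([269.4, 252.9], 0.59)]
  stirrer_collar [([140.7, 271.9], 0.88), ([258.7, 451.8], 0.62), ([177.8, 237.8], 0.58), ([172.2, 213.8], 0.52)]
  rack [([259.9, 450.9], 0.69)]
  cover [([255.6, 461.7], 0.67)]
  bead0_center [([178.7, 237.7], 0.71), ([242.1, 333.4], 0.47)]
  bead3_center [([254.6, 337.2], 0.67), ([243.9, 341.1], 0.36)]
  reagent [([267.5, 256.2], 0.97)]
  jar [([318.0, 366.7], 0.78), ([207.2, 240.5], 0.35)]
  dishes [([185.6, 318.1], 0.66), ([215.9, 245.4], 0.44)]
  slidebox [([170.2, 246.6], 0.88)]
side
  trough [([239.2, 309.4], 0.98)]
  stand [([167.0, 311.4], 0.7)]
  stand_seat [([129.0, 314.7], 0.85)]
  stirrer [([171.3, 366.2], 0.97), ([165.9, 311.0], 0.67), ([160.2, 317.3], 0.6)]
  stirrer_collar [([131.3, 368.1], 0.91)]
  rack [([338.4, 354.6], 0.94), ([147.6, 358.6], 0.18), ([228.1, 315.3], 0.17)]
  cover [([337.9, 344.9], 0.66)]
  bead0_center [([228.7, 312.8], 0.52)]
  bead3_center [([338.6, 347.4], 0.31)]
  reagent []
  jar [([284.1, 250.1], 0.64)]
  dishes [([193.3, 382.9], 0.81)]
  slidebox [([147.1, 361.5], 0.59)]
wrist
  trough [([159.9, 342.1], 0.89)]
  stand [([145.5, 355.5], 0.71), ([370.8, 330.4], 0.64)]
  stand_seat []
  stirrer [([383.9, 329.9], 0.49)]
  stirrer_collar []
  rack []
  cover []
  bead0_center [([180.5, 322.3], 0.47)]
  bead3_center [([152.9, 316.6], 0.45)]
  reagent [([288.5, 446.4], 0.69)]
  jar [([23.6, 482.2], 0.83)]
  dishes [([291.4, 168.4], 0.96)]
  slidebox []
2.2
```

View pics/stir0.png

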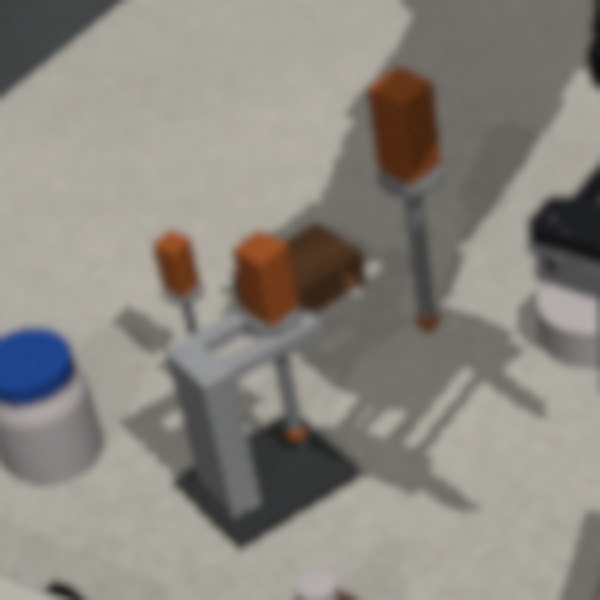

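View pics/wrist0.png

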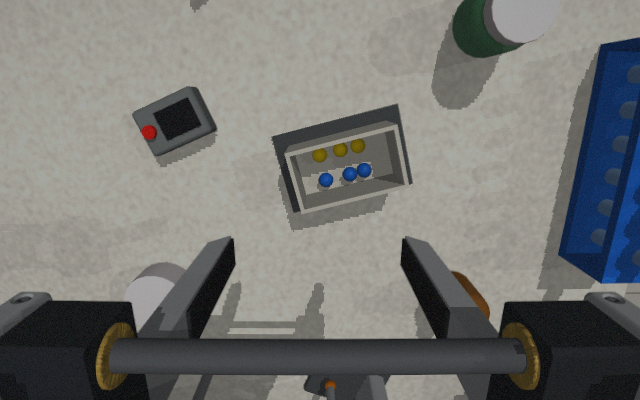

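Run:
```python
from h import *
c,s,w=cam("scene"),cam("side"),cam("wrist")
def rc(p):return p[::-1]
print("seat",tri([(c,rc((183.6,236.1))),(s,rc((129,314.7)))]))
print("stand",tri([(c,rc((213.2,244.7))),(s,rc((167,311.4)))]), at_z(c,(244.7,213.2),0))
print("seat z",at_z(c,(236.1,183.6),.135),at_z(s,(314.7,129),.135), at_z(c,(237.8,177.8),.135))
print("stirrer tip z.025",at_z(c,(241.5,207.6),.025),at_z(s,(317.3,160.2),.025),at_z(w,(329.9,383.9),.025))
print("trough",at_z(c,(335.6,251.6),0),at_z(s,(309.4,239.2),0),at_z(w,(342.1,159.9),0))
# trough rim outer corners in wrist
for uv in [(286,152),(395,124),(410,184),(298,213)]: print(" rim",at_z(w,uv,.06))
for uv in [(273,136),(397,105),(411,183)]: print(" foot",at_z(w,uv,.003))
print("rack",at_z(c,(450.9,259.9),0),at_z(s,(354.6,338.4),0))
print("cover",at_z(c,(461.7,255.6),.06),at_z(s,(344.9,337.9),.06))
for n,p in dict(jar=(366.7,318),reagent=(256.2,267.5),dishes=(318.1,185.6)).items(): print(n,at_z(c,p,0))
print("dishes w",at_z(w,(168.4,291.4),0),"jar s",at_z(s,(250.1,284.1),0))
print("slidebox",at_z(c,(246.6,170.2),0))
for z,uv in [(.07,(370,298)),(.07,(393,325)),(.07,(284,358)),(.07,(309,392))]: print("rail",at_z(s,uv,z))
for z,uv in [(.07,(437,226)),(.07,(466,221)),(.07,(465,300)),(.07,(504,294))]: print("railc",at_z(c,uv,z))
```

```text
seat (array([ 0.5694556 , -0.2745442 ,  0.13285667]), [np.float64(0.009310098818047986), np.float64(0.009310098818048168)])
stand (array([ 0.5768296 , -0.25412639,  0.01872814]), [np.float64(0.006299771330538459), np.float64(0.006299771330538425)]) [ 0.55743669 -0.27337356  0.        ]
seat z [ 0.58041893 -0.26232119  0.135     ] [ 0.56644508 -0.28610005  0.135     ] [ 0.55994824 -0.27092645  0.135     ]
stirrer tip z.025 [ 0.56201528 -0.27677565  0.025     ] [ 0.5604725  -0.27000266  0.025     ] [ 0.56586137 -0.27171501  0.025     ]
trough [0.57209185 0.01368662 0.        ] [0.57759278 0.01795387 0.        ] [0.5771286  0.01606267 0.        ]
 rim [0.52003188 0.0338754  0.06      ]
 rim [0.62082349 0.05982033 0.06      ]
 rim [0.63887849 0.00309344 0.06      ]
 rim [ 0.53038433 -0.02644245  0.06      ]
 foot [0.50111207 0.04282472 0.003     ]
 foot [0.63426952 0.07572597 0.003     ]
 foot [ 0.65560751 -0.009677    0.003     ]
rack [0.47128711 0.28508906 0.        ] [0.46906854 0.28838668 0.        ]
cover [0.49872576 0.30650686 0.06      ] [0.49359069 0.31075499 0.06      ]
jar [0.7149939  0.15760715 0.        ]
reagent [ 0.70334202 -0.14329285  0.        ]
dishes [ 0.36770224 -0.13894461  0.        ]
dishes w [ 0.3611423  -0.15132073  0.        ] jar s [ 7.20057207e-01  1.54584532e-01 -1.11022302e-16]
slidebox [ 3.99422692e-01 -3.70248887e-01 -1.11022302e-16]
rail [0.4365256  0.22572719 0.07      ]
rail [0.39330864 0.28705376 0.07      ]
rail [0.6152009 0.356104  0.07     ]
rail [0.56403638 0.41824385 0.07      ]
railc [0.44144582 0.22942197 0.07      ]
railc [0.39397579 0.28965582 0.07      ]
railc [0.62375919 0.34187786 0.07      ]
railc [0.57242605 0.41315381 0.07      ]
```

>>> carry_out --deltas '[{"x": -1, "z": -0.5}, {"x": -1, "z": -0.5}, {"x": -1, "z": -0.5}, {"x": -1, "z": -0.5}, {"x": -1, "z": -0.5}, {"x": -1, "z": -0.5}, {"x": -1, "z": -0.5}, {"x": -1, "z": -0.5}, {"x": -1, "z": -0.5}, {"x": -1, "z": -0.5}, {"x": 0}]'

```text
invalid input
```

Run:
```python
from h import *
c,s=cam("scene"),cam("side")
w=cam("wrist"); im=ctrl.camera("wrist"); cv2.imwrite("pics/wrist1.png",im)
import pickle; pickle.dump(w,open("w1.pkl","wb"))
print("big top",tri([(c,(270,121)),(s,(371,110))]),"tip",tri([(c,(276,181)),(s,(366,169))]))
print(ctrl.get_obs()['ee_pos'],ctrl.get_obs()['time_s'])
```

```text
big top (array([ 0.40974743, -0.2551303 ,  0.22179585]), [np.float64(0.0007698951051521439), np.float64(0.0007698951051521474)]) tip (array([ 0.40454459, -0.26091615, -0.00166348]), [np.float64(0.0025077500471553187), np.float64(0.002507750047155447)])
[ 5.49985164e-01 -1.73113870e-05  2.05441093e-01] 2.25
```

View pics/wrist1.png

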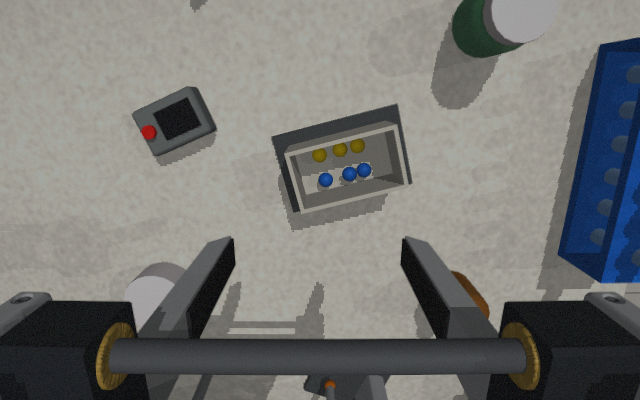

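>>> carry_out --deltas '[{"x": -1, "y": 0, "z": -0.5, "wx": 0, "wy": 0, "wz": 0, "jaw": 100}]'

```text
time_s: 2.33
ee_pos: [0.5494, -0.0181, 0.214]
eef_rot: [-3.139, -0.001, 1.573]
force: [0.1, -0.5, 0.6]
grip_width: 0.0941
```

>>> carry_out --deltas '[{"x": -1, "y": 0, "z": -0.5, "wx": 0, "wy": 0, "wz": 0, "jaw": 100}, {"x": -1, "y": 0, "z": -0.5, "wx": 0, "wy": 0, "wz": 0, "jaw": 100}, {"x": -1, "y": 0, "z": -0.5, "wx": 0, "wy": 0, "wz": 0, "jaw": 100}, {"x": -1, "y": 0, "z": -0.5, "wx": 0, "wy": 0, "wz": 0, "jaw": 100}, {"x": -1, "y": 0, "z": -0.5, "wx": 0, "wy": 0, "wz": 0, "jaw": 100}, {"x": -1, "y": 0, "z": -0.5, "wx": 0, "wy": 0, "wz": 0, "jaw": 100}, {"x": -1, "y": 0, "z": -0.5, "wx": 0, "wy": 0, "wz": 0, "jaw": 100}, {"x": -1, "y": 0, "z": -0.5, "wx": 0, "wy": 0, "wz": 0, "jaw": 100}, {"x": -1, "y": 0, "z": -0.5, "wx": 0, "wy": 0, "wz": 0, "jaw": 100}, {"x": 0, "y": 0, "z": 0, "wx": 0, "wy": 0, "wz": 0, "jaw": 100}]'

```text
time_s: 3.17
ee_pos: [0.55, -0.2029, 0.307]
eef_rot: [3.14, 0.001, 1.568]
force: [0.2, -0.2, -0.2]
grip_width: 0.0941
```

```bash
cat > shot.py <<'E'
import sys,pickle
from h import *
tag=sys.argv[1]
w=cam("wrist"); im=ctrl.camera("wrist"); cv2.imwrite(f"pics/{tag}.png",im)
pickle.dump(w,open(f"{tag}.pkl","wb"))
o=ctrl.get_obs(); print(o['ee_pos'],o['eef_rot'],o['time_s'],o['qpos'])
E
python3 shot.py w2
```

```text
[ 0.54998799 -0.20126443  0.30587962] [3.14062243e+00 4.40762624e-04 1.56871222e+00] 3.2167 [-4.13334208e-01  3.29422971e-01  1.25294610e+00 -1.61609187e-05
  1.55815805e+00 -4.11250118e-01]
```

View pics/w2.png

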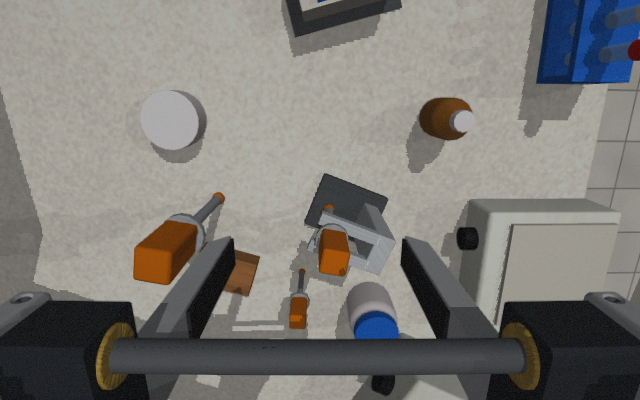

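```bash
python3 -c "
import cv2
im=cv2.imread('pics/w2.png');cv2.imwrite('pics/w2z.png',cv2.resize(im[160:300,290:410],(684,798),interpolation=cv2.INTER_CUBIC))"
```

```text
(no output)
```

View pics/w2z.png

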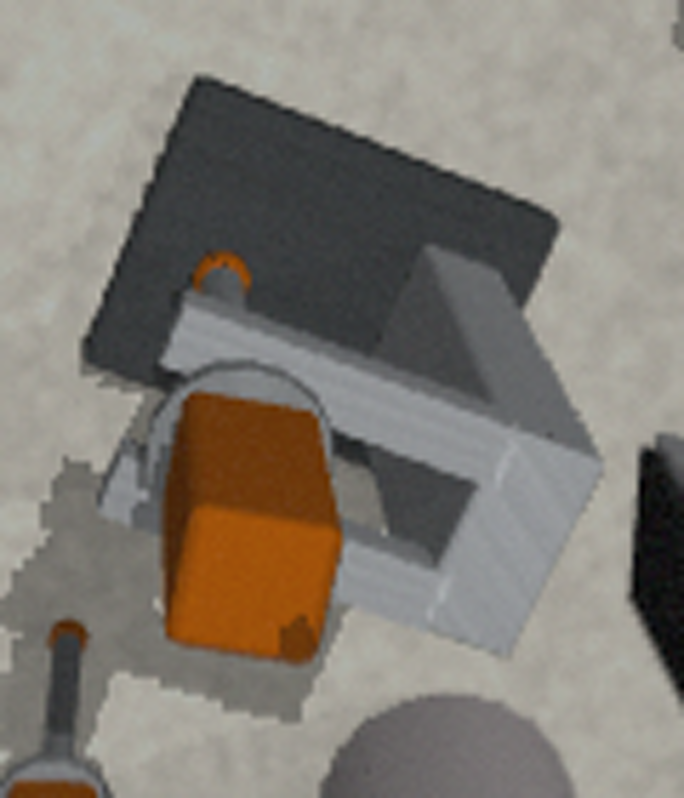

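Run:
```python
from h import *
import pickle
from scipy.optimize import least_squares
w=pickle.load(open("w2.pkl","rb"))
f=lambda p:np.array(p)/5.7+[290,160]
def T(q,P):
    c,s=np.cos(q[2]),np.sin(q[2]); P=np.array(P,float)
    return np.c_[q[0]+c*P[:,0]-s*P[:,1],q[1]+s*P[:,0]+c*P[:,1],P[:,2]]
def fit(P,uv,q0,free=0):
    r=least_squares(lambda q:(proj(w,T(q,np.array(P)/1000+ (np.array([0,0,q[3]]) if len(q)>3 else 0)))-uv).ravel(),q0,loss='soft_l1')
    print(np.round(r.x,4),"yawdeg",np.degrees(r.x[2]),"res",np.round(r.fun.reshape(-1,2),1).tolist()); return r.x
fit([(-25,40,12),(75,40,12),(-25,-40,12),(65,23,135),(65,-23,135),(-23,-23,135)],
 np.array([f(p) for p in [(200,75),(560,215),(85,365),(603,462),(510,655),(100,505)]]),[.56,-.27,-.4])
g=[(-13,13,196),(13,13,196),(13,-13,196),(-13,-13,196)]
uv=np.array([f(p) for p in [(195,508),(340,535),(318,662),(165,638)]])
fit(g,uv,[.56,-.27,-.2]); fit(g,uv,[.56,-.27,-.2,0.])
print("collar",)
```

```text
[ 0.5682 -0.2677 -0.3776] yawdeg -21.637640235241516 res [[-0.8, -0.1], [1.1, 0.6], [-1.1, -0.8], [1.2, -0.8], [0.1, 0.4], [-0.5, 0.6]]
[ 0.5658 -0.2667 -0.1839] yawdeg -10.53893505452296 res [[-0.5, -1.1], [1.9, -1.2], [-0.0, 1.5], [-0.5, 1.3]]
[ 0.5669 -0.2792 -0.1809 -0.025 ] yawdeg -10.36293220669495 res [[0.0, -0.0], [0.3, -0.5], [-1.1, 0.2], [0.5, 0.4]]
collar
```

Run:
```python
from h import *
import pickle
w=pickle.load(open("w2.pkl","rb"))
for x,y in ((.5675,-.268),(.5658,-.2667),(.567,-.279)):
    for z in (.032,.141,.196): print(x,y,z,(proj(w,[[x,y,z]])[0]-[290,160])*5.7)
    # silhouette of collar
    t=np.linspace(0,2*np.pi,60); p=(proj(w,np.c_[x+.018*np.cos(t),y+.018*np.sin(t),0*t+.141])-[290,160])*5.7
    print(" collar bbox",p.min(0),p.max(0))
```

```text
0.5675 -0.268 0.032 [228.84773329 281.40478419]
0.5675 -0.268 0.141 [250.24734693 460.10904007]
0.5675 -0.268 0.196 [266.29086063 594.27813319]
 collar bbox [155.01337206 370.70255293] [345.54932159 547.02239385]
0.5658 -0.2667 0.032 [221.84996412 276.29793212]
0.5658 -0.2667 0.141 [241.31609943 453.76024282]
0.5658 -0.2667 0.196 [255.91702365 587.05740557]
 collar bbox [145.97542    364.16818068] [336.72202216 540.85354125]
0.567 -0.279 0.032 [226.40196527 324.45125784]
0.567 -0.279 0.141 [246.93012145 513.53811363]
0.567 -0.279 0.196 [262.26222745 654.97673906]
 collar bbox [152.50711397 425.67333806] [341.42061982 598.95472628]
```

>>> carry_out --deltas '[{"x": -0.82, "y": 0.2, "z": 0, "wx": 0, "wy": 0, "wz": 0, "jaw": 100}, {"x": -0.82, "y": 0.2, "z": 0, "wx": 0, "wy": 0, "wz": 0, "jaw": 100}, {"x": -0.82, "y": 0.2, "z": 0, "wx": 0, "wy": 0, "wz": 0, "jaw": 100}, {"x": -0.82, "y": 0.2, "z": 0, "wx": 0, "wy": 0, "wz": 0, "jaw": 100}, {"x": 0, "y": 0, "z": 0.7, "wx": 0, "wy": 0, "wz": 0.76, "jaw": 100}, {"x": 0, "y": 0, "z": 0.7, "wx": 0, "wy": 0, "wz": 0.76, "jaw": 100}, {"x": 0, "y": 0, "z": 0.7, "wx": 0, "wy": 0, "wz": 0.76, "jaw": 100}, {"x": 0, "y": 0, "z": 0.7, "wx": 0, "wy": 0, "wz": 0, "jaw": 100}, {"x": 0, "y": 0, "z": 0, "wx": 0, "wy": 0, "wz": 0, "jaw": 100}]'

```text
time_s: 3.97
ee_pos: [0.5653, -0.2641, 0.246]
eef_rot: [-3.137, -0.002, 1.389]
force: [-0.8, -0.4, -0.8]
grip_width: 0.0941
```

```bash
python3 shot.py w3
```

```text
[ 0.56567945 -0.26439477  0.24788126] [-3.13861309e+00 -1.08545079e-03  1.38954327e+00] 4.0167 [-4.95919610e-01  4.46095141e-01  1.22470395e+00  1.10494983e-04
  1.47396278e+00 -3.14679027e-01]
```

View pics/w3.png

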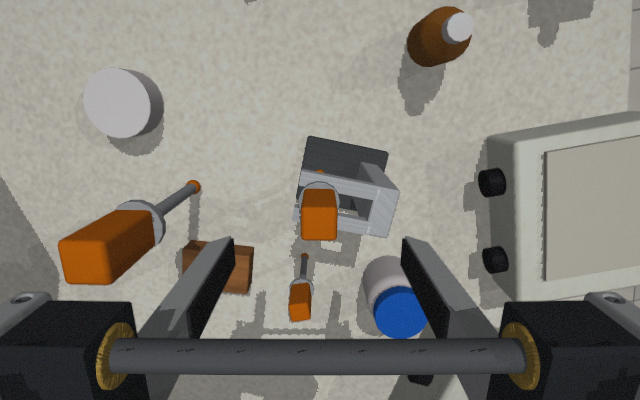

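Run:
```python
from h import *
import pickle
w=pickle.load(open("w3.pkl","rb"))
a=np.radians(-10.4); c,s=np.cos(a),np.sin(a)
for z in (.196,.141):
  P=[[.566+c*i-s*j,-.267+s*i+c*j,z] for i,j in((-.013,.013),(.013,.013),(.013,-.013),(-.013,-.013))]
  print(z,np.round((proj(w,P)-[280,120])*6,0).tolist())
im=cv2.imread('pics/w3.png');cv2.imwrite('pics/w3z.png',cv2.resize(im[120:250,280:400],(720,780),interpolation=cv2.INTER_CUBIC))
```

```text
0.196 [[128.0, 520.0], [353.0, 520.0], [349.0, 728.0], [130.0, 728.0]]
0.141 [[147.0, 403.0], [331.0, 403.0], [329.0, 578.0], [149.0, 578.0]]
```

View pics/w3z.png

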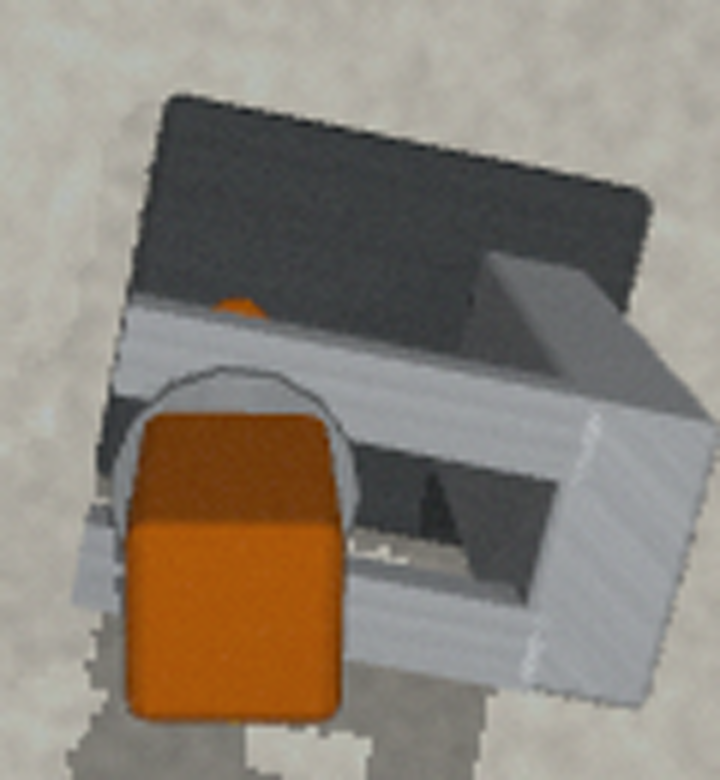

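>>> carry_out --deltas '[{"x": -0.13, "y": 0, "z": 1, "wx": 0, "wy": 0, "wz": 0, "jaw": 100}, {"x": 0, "y": 0, "z": 1, "wx": 0, "wy": 0, "wz": 0, "jaw": 100}, {"x": 0, "y": 0, "z": 1, "wx": 0, "wy": 0, "wz": 0, "jaw": 100}, {"x": 0, "y": 0, "z": 1, "wx": 0, "wy": 0, "wz": 0, "jaw": 60}, {"x": 0, "y": 0, "z": 0.6, "wx": 0, "wy": 0, "wz": 0, "jaw": 45}, {"x": 0, "y": 0, "z": 0.4, "wx": 0, "wy": 0, "wz": 0, "jaw": 35}, {"x": 0, "y": 0, "z": 0, "wx": 0, "wy": 0, "wz": 0, "jaw": 0}, {"x": 0, "y": 0, "z": 0, "wx": 0, "wy": 0, "wz": 0, "jaw": 0}, {"x": 0, "y": 0, "z": 0, "wx": 0, "wy": 0, "wz": 0, "jaw": 0}, {"x": 0, "y": 0, "z": 0, "wx": 0, "wy": 0, "wz": 0, "jaw": 0}]' --squeeze 30

```text
time_s: 4.85
ee_pos: [0.5659, -0.2683, 0.1507]
eef_rot: [3.14, 0.001, 1.388]
force: [0.6, 0.4, -0.7]
grip_width: 0.0506
```

>>> carry_out --deltas '[{"x": 0, "y": 0, "z": 0, "wx": 0, "wy": 0, "wz": 0, "jaw": 0}, {"x": 0, "y": 0, "z": 0, "wx": 0, "wy": 0, "wz": 0, "jaw": 0}, {"x": 0, "y": 0, "z": 0, "wx": 0, "wy": 0, "wz": 0, "jaw": 0}, {"x": 0, "y": 0, "z": 0, "wx": 0, "wy": 0, "wz": 0, "jaw": 0}, {"x": 0, "y": 0, "z": 0, "wx": 0, "wy": 0, "wz": 0, "jaw": 0}, {"x": 0, "y": 0, "z": 0, "wx": 0, "wy": 0, "wz": 0, "jaw": 0}]'

```text
time_s: 5.35
ee_pos: [0.5655, -0.2682, 0.1496]
eef_rot: [3.142, 0.0, 1.388]
force: [-1.4, 0.8, 1.8]
grip_width: 0.0258
```

```bash
python3 shot.py w4
```

```text
[ 0.56552691 -0.26819712  0.14960741] [3.14148449e+00 8.96765472e-05 1.38838583e+00] 5.4 [-5.01317438e-01  5.14887052e-01  1.35312051e+00 -5.35939289e-05
  1.27345426e+00 -3.18891248e-01]
```

View pics/w4.png

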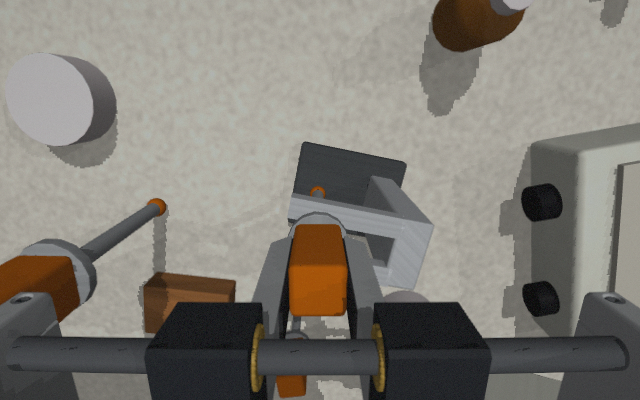

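>>> carry_out --deltas '[{"x": 0, "y": 0, "z": -0.5, "wx": 0, "wy": 0, "wz": 0, "jaw": 0}, {"x": 0, "y": 0, "z": -1, "wx": 0, "wy": 0, "wz": 0, "jaw": 0}, {"x": 0, "y": 0, "z": -1, "wx": 0, "wy": 0, "wz": 0, "jaw": 0}, {"x": 0, "y": 0, "z": -1, "wx": 0, "wy": 0, "wz": 0, "jaw": 0}, {"x": 0, "y": 0, "z": -1, "wx": 0, "wy": 0, "wz": 0, "jaw": 0}, {"x": 0, "y": 0, "z": -1, "wx": 0, "wy": 0, "wz": 0, "jaw": 0}, {"x": 0, "y": 0, "z": -1, "wx": 0, "wy": 0, "wz": 0, "jaw": 0}, {"x": 0, "y": 0, "z": -0.5, "wx": 0, "wy": 0, "wz": 0, "jaw": 0}]'

```text
time_s: 6.07
ee_pos: [0.5658, -0.2683, 0.2926]
eef_rot: [3.139, 0.001, 1.388]
force: [0.1, 0.0, -1.3]
grip_width: 0.0258
```

>>> carry_out --deltas '[{"x": 1, "y": 0, "z": 0, "wx": 0, "wy": 0, "wz": 0, "jaw": 0}, {"x": 1, "y": 0, "z": 0, "wx": 0, "wy": 0, "wz": 0, "jaw": 0}, {"x": 1, "y": 0, "z": 0, "wx": 0, "wy": 0, "wz": 0, "jaw": 0}, {"x": 1, "y": 0, "z": 0, "wx": 0, "wy": 0, "wz": 0, "jaw": 0}, {"x": 1, "y": 0, "z": 0, "wx": 0, "wy": 0, "wz": 0, "jaw": 0}, {"x": 1, "y": 0, "z": 0, "wx": 0, "wy": 0, "wz": 0, "jaw": 0}, {"x": 1, "y": 0, "z": 0, "wx": 0, "wy": 0, "wz": 0, "jaw": 0}, {"x": 1, "y": 0, "z": 0, "wx": 0, "wy": 0, "wz": 0, "jaw": 0}, {"x": 0, "y": 0, "z": 0, "wx": 0, "wy": 0, "wz": 0, "jaw": 0}]'

```text
time_s: 6.82
ee_pos: [0.5949, -0.1079, 0.2894]
eef_rot: [-3.141, -0.001, 1.391]
force: [-0.5, 0.2, -1.0]
grip_width: 0.0254
```

```bash
python3 shot.py w5; python3 -c "
import cv2
im=cv2.imread('pics/w5.png');cv2.imwrite('pics/w5z.png',cv2.resize(im[20:270,200:500],(0,0),fx=2.6,fy=2.4,interpolation=cv2.INTER_CUBIC))"
```

```text
[ 0.59465195 -0.10942425  0.28931556] [-3.14111811e+00 -1.10843486e-04  1.39059189e+00] 6.8667 [-2.42583836e-01  3.80842315e-01  1.22163947e+00  8.10848142e-05
  1.53959140e+00 -6.23819771e-02]
```

View pics/w5.png

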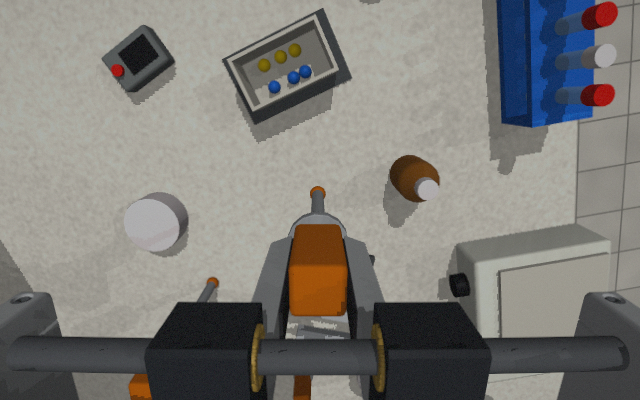

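```bash
python3 -c "
import cv2,numpy as np
a=cv2.imread('pics/w5.png')[5:130,215:360];b=cv2.imread('pics/wrist1.png')[100:225,265:420]
cv2.imwrite('pics/tz.png',cv2.resize(a,(0,0),fx=5,fy=5,interpolation=cv2.INTER_CUBIC))
cv2.imwrite('pics/tz2.png',cv2.resize(b,(0,0),fx=5,fy=4.8,interpolation=cv2.INTER_CUBIC))"
```

```text
(no output)
```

View pics/tz.png

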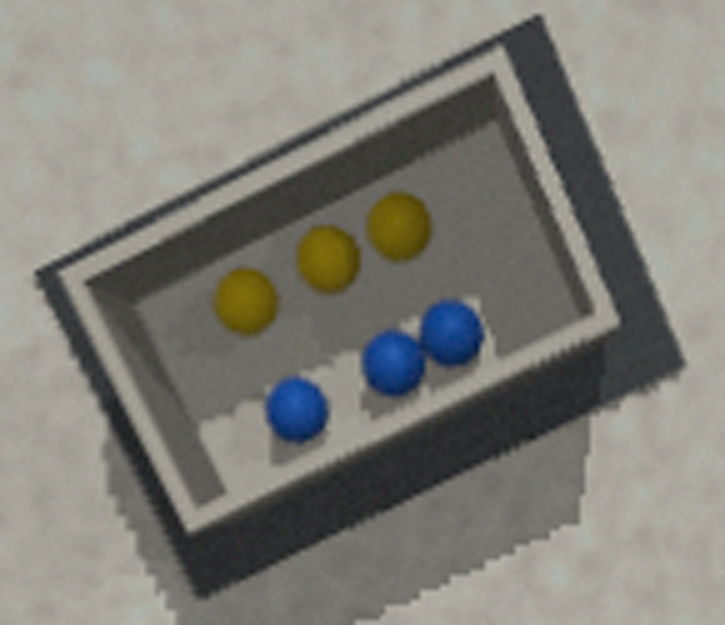

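View pics/tz2.png

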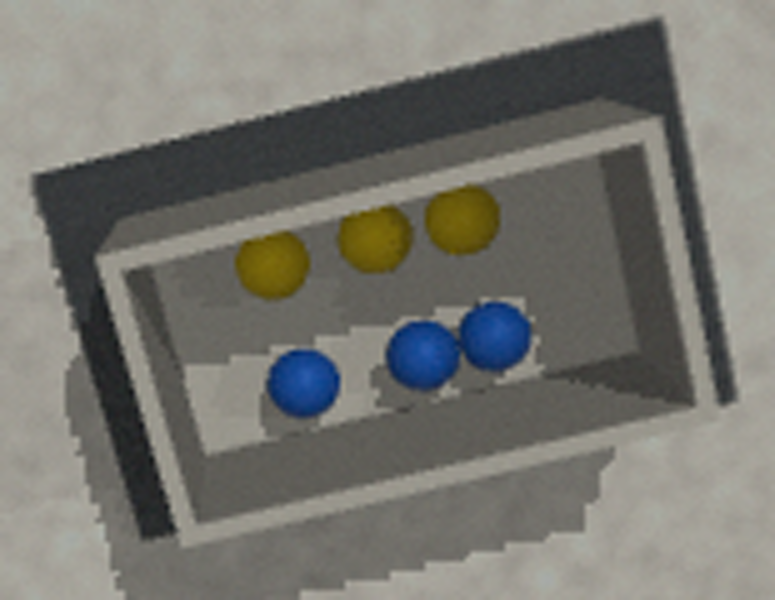

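Run:
```python
from h import *
import pickle
from scipy.optimize import least_squares
wa=pickle.load(open("w5.pkl","rb")); wb=pickle.load(open("w1.pkl","rb"))
A=lambda p:np.array(p)/5+[215,5]
B=lambda p:np.array(p)/[5,4.8]+[265,100]
def T(q,P):
    c,s=np.cos(q[2]),np.sin(q[2]); P=np.array(P,float)/1000
    return np.c_[q[0]+c*P[:,0]-s*P[:,1],q[1]+s*P[:,0]+c*P[:,1],P[:,2]]
P=[(-54,31,60),(54,31,60),(54,-31,60),(-54,-31,60),(-70,45,3),(70,45,3),(70,-45,3),(-70,-45,3)]
ua=A([(60,275),(505,47),(618,325),(190,530),(40,272),(540,15),(685,365),(205,595)])
ub=B([(97,257),(662,118),(712,405),(180,543),(35,175),(662,17),(737,402),(145,538)])
for ws,us in(([wa],[ua]),([wb],[ub]),([wa,wb],[ua,ub])):
    r=least_squares(lambda q:np.concatenate([(proj(w,T(q,P))-u).ravel() for w,u in zip(ws,us)]),[.577,.017,.25],loss='soft_l1')
    print(np.round(r.x,4),np.round(r.fun.reshape(-1,2),1).tolist())
q=r.x;c,s=np.cos(q[2]),np.sin(q[2])
for p in [(245,300),(328,258),(398,226),(297,410),(393,362),(450,332)]:
    X=at_z(wa,A([p])[0],.014); d=X[:2]-q[:2]; print(np.round(X,4),"local",np.round([c*d[0]+s*d[1],-s*d[0]+c*d[1]],4))
print("tip", at_z(wa,(318,192),.172))
t=np.array([.5655,-.2682]);print(proj(wa,[[.59465,-.10942,.172]]))
```

```text
[0.5784 0.0157 0.2535] [[0.1, -0.5], [-0.1, -0.2], [0.7, -0.3], [0.1, 0.7], [-1.0, -0.1], [0.2, -0.3], [0.6, 0.3], [-1.0, 1.2]]
[0.5783 0.0163 0.2509] [[-0.3, -0.5], [-0.2, -0.5], [1.7, 3.1], [0.3, 0.6], [-0.7, -0.1], [0.3, -0.0], [0.0, -0.5], [-0.7, 0.2]]
[0.5783 0.016  0.2517] [[-0.0, -0.9], [-0.2, -0.4], [0.6, -0.5], [-0.2, 0.3], [-1.1, -0.4], [0.2, -0.5], [0.4, 0.2], [-1.3, 0.9], [-0.2, -0.2], [-0.2, -0.2], [1.8, 3.3], [0.4, 0.9], [-0.6, 0.2], [0.3, 0.2], [0.1, -0.4], [-0.6, 0.5]]
[0.5514 0.0242 0.014 ] local [-0.0241  0.0146]
[0.5735 0.03   0.014 ] local [-0.0012  0.0148]
[0.5918 0.0341 0.014 ] local [0.0175 0.0142]
[ 0.5585 -0.0035  0.014 ] local [-0.024 -0.014]
[0.5844 0.0034 0.014 ] local [ 0.0027 -0.0138]
[0.5997 0.0078 0.014 ] local [ 0.0186 -0.0133]
tip [ 0.59541918 -0.10526663  0.172     ]
[[317.97872372 196.59060416]]
```

>>> carry_out --deltas '[{"x": 0.96, "y": -0.07, "z": 0, "wx": 0, "wy": 0, "wz": 0, "jaw": 0}, {"x": 0.96, "y": -0.07, "z": 0, "wx": 0, "wy": 0, "wz": 0, "jaw": 0}, {"x": 0.96, "y": -0.07, "z": 0, "wx": 0, "wy": 0, "wz": 0, "jaw": 0}, {"x": 0.96, "y": -0.07, "z": 0, "wx": 0, "wy": 0, "wz": 0, "jaw": 0}, {"x": 0.96, "y": -0.07, "z": 0, "wx": 0, "wy": 0, "wz": 0, "jaw": 0}, {"x": 0.96, "y": -0.07, "z": 0, "wx": 0, "wy": 0, "wz": 0, "jaw": 0}, {"x": 0.94, "y": -0.05, "z": 0, "wx": 0, "wy": 0, "wz": 0, "jaw": 0}]' --squeeze 50

```text
time_s: 7.45
ee_pos: [0.6096, 0.0226, 0.2893]
eef_rot: [-3.141, 0.0, 1.388]
force: [-0.1, 0.1, -0.8]
grip_width: 0.0256
```

>>> carry_out --deltas '[{"x": 0, "y": 0, "z": 0.4, "wx": 0, "wy": 0, "wz": -0.9, "jaw": 0}, {"x": 0, "y": 0, "z": 0.4, "wx": 0, "wy": 0, "wz": -0.9, "jaw": 0}, {"x": 0, "y": 0, "z": 0.4, "wx": 0, "wy": 0, "wz": -0.9, "jaw": 0}, {"x": 0, "y": 0, "z": 0.4, "wx": 0, "wy": 0, "wz": -0.9, "jaw": 0}, {"x": 0, "y": 0, "z": 0.4, "wx": 0, "wy": 0, "wz": -0.9, "jaw": 0}, {"x": 0, "y": 0, "z": 0.4, "wx": 0, "wy": 0, "wz": -0.9, "jaw": 0}, {"x": 0, "y": 0, "z": 0, "wx": 0, "wy": 0, "wz": 0, "jaw": 0}]'

```text
time_s: 8.03
ee_pos: [0.6091, 0.0217, 0.2397]
eef_rot: [-3.139, -0.001, 1.823]
force: [0.1, -0.1, -1.7]
grip_width: 0.0258
```

```bash
python3 shot.py w6
python3 - <<'E'
from h import *
for n in("scene","side"):
    im=ctrl.camera(n); cv2.imwrite(f"pics/{n}6.png",im)
a=cv2.imread("pics/scene6.png")[120:320,230:430];b=cv2.imread("pics/side6.png")[110:310,210:410]
cv2.imwrite("pics/ss6.png",cv2.resize(np.hstack([a,b]),(800,400),interpolation=cv2.INTER_CUBIC))
E
```

```text
[0.60932401 0.02182039 0.24068785] [-3.13985393e+00 -3.62728662e-04  1.81848985e+00] 8.0833 [-2.42164005e-02  4.13898724e-01  1.28619486e+00 -1.18533797e-04
  1.44327134e+00 -2.71895056e-01]
```

View pics/w6.png

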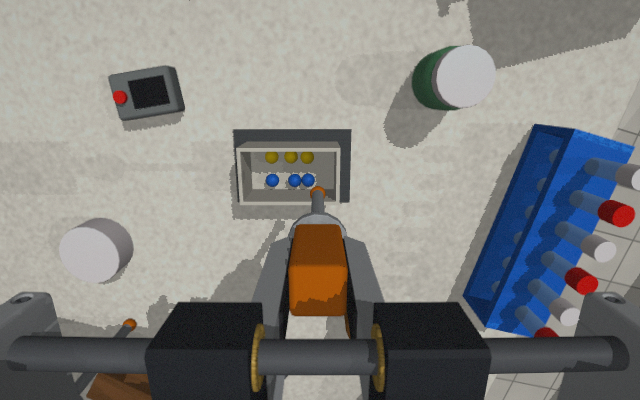

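View pics/ss6.png

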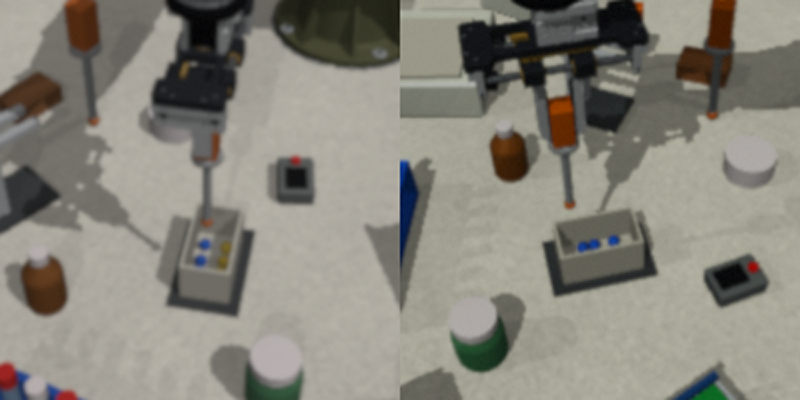

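Run:
```python
from h import *
import pickle
w=pickle.load(open("w6.pkl","rb"))
e=np.array([.6093,.0218]); z=.2407-.1246+.007
for d in(0,.003,.006):
    a=1.8185; p=e+d*np.array([np.cos(a),np.sin(a)])
    c=proj(w,[[*p,z]])[0]; r=347*.007/np.linalg.norm(np.array([*p,z])-w[2]); print(d,c,r)
im=cv2.imread('pics/w6.png')[160:240,280:360];cv2.imwrite('pics/w6z.png',cv2.resize(im,(640,640),interpolation=cv2.INTER_CUBIC))
```

```text
0 [318.6339233  195.21476531] 7.902519995275107
0.003 [318.65450577 191.94206869] 7.922930793608097
0.006 [318.67519542 188.651343  ] 7.942736095439815
```

View pics/w6z.png

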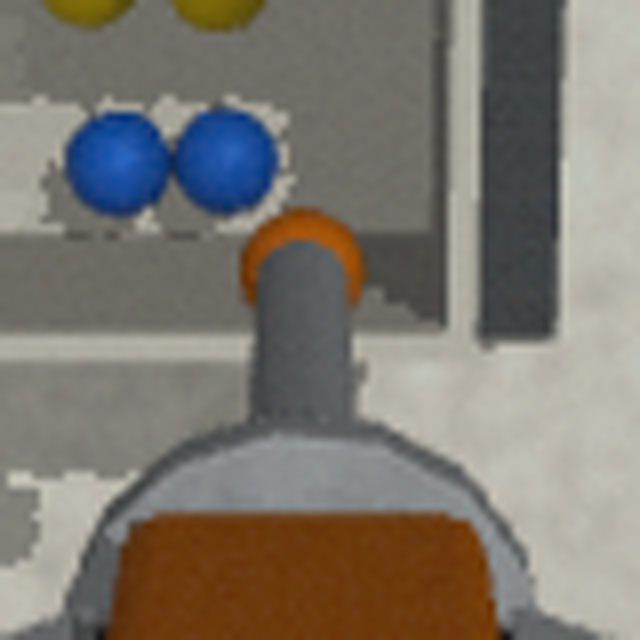

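>>> carry_out --deltas '[{"x": 0.04, "y": 0, "z": 0.9, "wx": 0, "wy": 0, "wz": 0, "jaw": 0}, {"x": 0, "y": 0, "z": 0.9, "wx": 0, "wy": 0, "wz": 0, "jaw": 0}, {"x": 0, "y": 0, "z": 0.9, "wx": 0, "wy": 0, "wz": 0, "jaw": 0}, {"x": 0, "y": 0, "z": 0.9, "wx": 0, "wy": 0, "wz": 0, "jaw": 0}, {"x": 0, "y": 0, "z": 0.9, "wx": 0, "wy": 0, "wz": 0, "jaw": 0}, {"x": 0, "y": 0, "z": 0.5, "wx": 0, "wy": 0, "wz": 0, "jaw": 0}, {"x": 0, "y": 0, "z": 0.3, "wx": 0, "wy": 0, "wz": 0, "jaw": 0}, {"x": 0, "y": 0, "z": 0, "wx": 0, "wy": 0, "wz": 0, "jaw": 0}]'

```text
time_s: 8.85
ee_pos: [0.6093, 0.0233, 0.1349]
eef_rot: [-3.141, -0.0, 1.82]
force: [0.7, 0.5, -1.1]
grip_width: 0.0261
```

```bash
python3 -c "
import numpy as np
t=np.radians(np.arange(0,361,15));X=32*np.cos(t)/20;Y=15*np.sin(t)/20
print([(round(a,2),round(b,2)) for a,b in zip(np.diff(X),np.diff(Y))])"; python3 shot.py w7
```

```text
[(np.float64(-0.05), np.float64(0.19)), (np.float64(-0.16), np.float64(0.18)), (np.float64(-0.25), np.float64(0.16)), (np.float64(-0.33), np.float64(0.12)), (np.float64(-0.39), np.float64(0.07)), (np.float64(-0.41), np.float64(0.03)), (np.float64(-0.41), np.float64(-0.03)), (np.float64(-0.39), np.float64(-0.07)), (np.float64(-0.33), np.float64(-0.12)), (np.float64(-0.25), np.float64(-0.16)), (np.float64(-0.16), np.float64(-0.18)), (np.float64(-0.05), np.float64(-0.19)), (np.float64(0.05), np.float64(-0.19)), (np.float64(0.16), np.float64(-0.18)), (np.float64(0.25), np.float64(-0.16)), (np.float64(0.33), np.float64(-0.12)), (np.float64(0.39), np.float64(-0.07)), (np.float64(0.41), np.float64(-0.03)), (np.float64(0.41), np.float64(0.03)), (np.float64(0.39), np.float64(0.07)), (np.float64(0.33), np.float64(0.12)), (np.float64(0.25), np.float64(0.16)), (np.float64(0.16), np.float64(0.18)), (np.float64(0.05), np.float64(0.19))]
[0.60961333 0.02337649 0.13589449] [3.14134071e+00 5.53027243e-05 1.81975612e+00] 8.9 [-2.17086318e-02  4.93314592e-01  1.41870242e+00  1.49376620e-05
  1.22931808e+00 -2.70673429e-01]
```

View pics/w7.png

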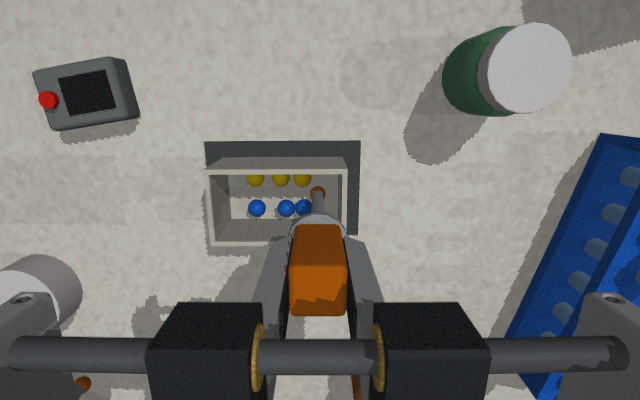

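>>> carry_out --deltas '[{"x": 0.19, "y": -0.05, "z": 0.07, "wx": 0, "wy": 0, "wz": 0, "jaw": 0}, {"x": 0.18, "y": -0.16, "z": 0, "wx": 0, "wy": 0, "wz": 0, "jaw": 0}, {"x": 0.16, "y": -0.25, "z": 0, "wx": 0, "wy": 0, "wz": 0, "jaw": 0}, {"x": 0.12, "y": -0.33, "z": 0, "wx": 0, "wy": 0, "wz": 0, "jaw": 0}, {"x": 0.07, "y": -0.39, "z": 0, "wx": 0, "wy": 0, "wz": 0, "jaw": 0}, {"x": 0.03, "y": -0.41, "z": 0, "wx": 0, "wy": 0, "wz": 0, "jaw": 0}, {"x": -0.03, "y": -0.41, "z": 0, "wx": 0, "wy": 0, "wz": 0, "jaw": 0}, {"x": -0.07, "y": -0.39, "z": 0, "wx": 0, "wy": 0, "wz": 0, "jaw": 0}, {"x": -0.12, "y": -0.33, "z": 0, "wx": 0, "wy": 0, "wz": 0, "jaw": 0}, {"x": -0.16, "y": -0.25, "z": 0, "wx": 0, "wy": 0, "wz": 0, "jaw": 0}, {"x": -0.18, "y": -0.16, "z": 0, "wx": 0, "wy": 0, "wz": 0, "jaw": 0}, {"x": -0.19, "y": -0.05, "z": 0, "wx": 0, "wy": 0, "wz": 0, "jaw": 0}]'

```text
time_s: 9.9
ee_pos: [0.5474, 0.0075, 0.1341]
eef_rot: [-3.141, -0.001, 1.82]
force: [-2.5, 5.7, -1.2]
grip_width: 0.0256
```

```bash
python3 shot.py w8
```

```text
[0.54737462 0.00733316 0.13396514] [-3.14083784e+00 -1.40834361e-03  1.81985882e+00] 9.95 [-5.40667409e-02  3.63565789e-01  1.61010005e+00  1.21559192e-03
  1.16906788e+00 -3.03605713e-01]
```

View pics/w8.png

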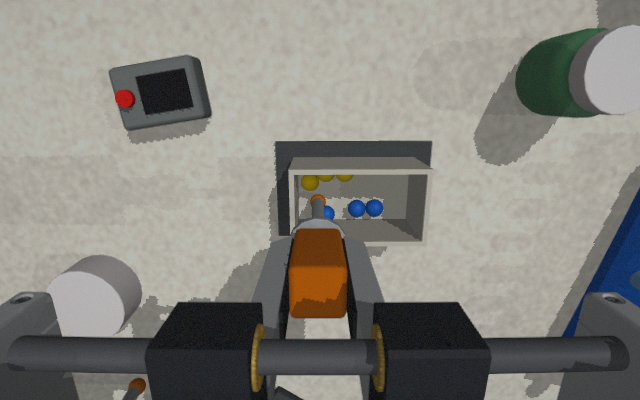

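```bash
cat > loc.py <<'E'
import sys,pickle
from h import *
w=pickle.load(open(sys.argv[1]+".pkl","rb"))
q=(.5784,.016,.252);c,s=np.cos(q[2]),np.sin(q[2])
def L(X): d=X[:2]-q[:2]; return np.round(1000*np.array([c*d[0]+s*d[1],-s*d[0]+c*d[1]]),1)
for a in sys.argv[2:]:
    u,v,z=map(float,a.split(',')); print(a,L(at_z(w,(u,v),z)))
E
python3 - <<'E'
import cv2
cv2.imwrite('pics/w8z.png',cv2.resize(cv2.imread('pics/w8.png')[145:250,270:440],(0,0),fx=4.7,fy=5,interpolation=cv2.INTER_CUBIC))
E
```

```text
(no output)
```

View pics/w8z.png

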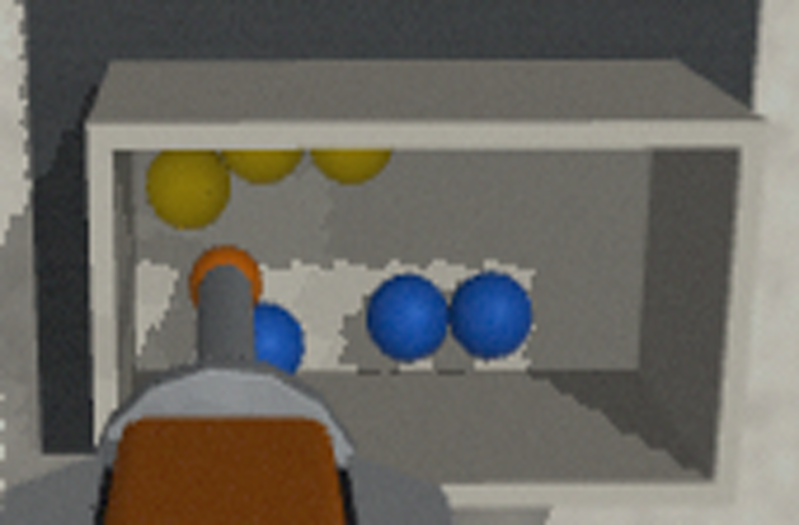

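```bash
python3 loc.py w8 318.1,202,.0165 327.5,214,.014 310,182.5,.014 357,208.5,.014 374.5,208,.014
```

```text
318.1,202,.0165 [-32.1  -7. ]
327.5,214,.014 [-23.6 -19.2]
310,182.5,.014 [-39.3  10.3]
357,208.5,.014 [  3.1 -14. ]
374.5,208,.014 [ 19.  -13.6]
```

>>> carry_out --deltas '[{"x": 0.15, "y": -0.3, "z": 0, "wx": 0, "wy": 0, "wz": 0, "jaw": 0}, {"x": -0.3, "y": 0.05, "z": 0, "wx": 0, "wy": 0, "wz": 0, "jaw": 0}, {"x": -0.15, "y": 0.3, "z": 0, "wx": 0, "wy": 0, "wz": 0, "jaw": 0}, {"x": -0.05, "y": 0.35, "z": 0, "wx": 0, "wy": 0, "wz": 0, "jaw": 0}, {"x": -0.05, "y": 0.4, "z": 0, "wx": 0, "wy": 0, "wz": 0, "jaw": 0}, {"x": 0, "y": 0.4, "z": 0, "wx": 0, "wy": 0, "wz": 0, "jaw": 0}, {"x": 0.05, "y": 0.4, "z": 0, "wx": 0, "wy": 0, "wz": 0, "jaw": 0}, {"x": 0.1, "y": 0.4, "z": 0, "wx": 0, "wy": 0, "wz": 0, "jaw": 0}, {"x": 0.15, "y": 0.4, "z": 0, "wx": 0, "wy": 0, "wz": 0, "jaw": 0}, {"x": 0.2, "y": 0.4, "z": 0, "wx": 0, "wy": 0, "wz": 0, "jaw": 0}, {"x": 0.2, "y": 0.35, "z": 0, "wx": 0, "wy": 0, "wz": 0, "jaw": 0}, {"x": 0.25, "y": 0.15, "z": 0, "wx": 0, "wy": 0, "wz": 0, "jaw": 0}]'

```text
time_s: 10.95
ee_pos: [0.6098, 0.0353, 0.1339]
eef_rot: [3.141, 0.0, 1.821]
force: [0.0, -0.5, -2.1]
grip_width: 0.0255
```

```bash
cat > z.py <<'E'
import sys,cv2,pickle
from h import *
t=sys.argv[1]; w=pickle.load(open(t+'.pkl','rb'))
c=proj(w,[[.5784,.016,.04]])[0].astype(int)
x0=max(c[0]-85,0);y0=max(c[1]-55,0)
cv2.imwrite(f'pics/{t}z.png',cv2.resize(cv2.imread(f'pics/{t}.png')[y0:y0+110,x0:x0+170],(0,0),fx=4,fy=4,interpolation=cv2.INTER_CUBIC)); print("offset",x0,y0,"scale 4")
E
python3 shot.py w9; python3 z.py w9
```

```text
[0.60955132 0.03617417 0.13385395] [ 3.14155498e+00 -1.66599210e-04  1.82111569e+00] 11.0 [-7.74414675e-04  4.96695260e-01  1.41865582e+00  1.81397289e-04
  1.22624648e+00 -2.51155045e-01]
offset 190 160 scale 4
```

View pics/w9z.png

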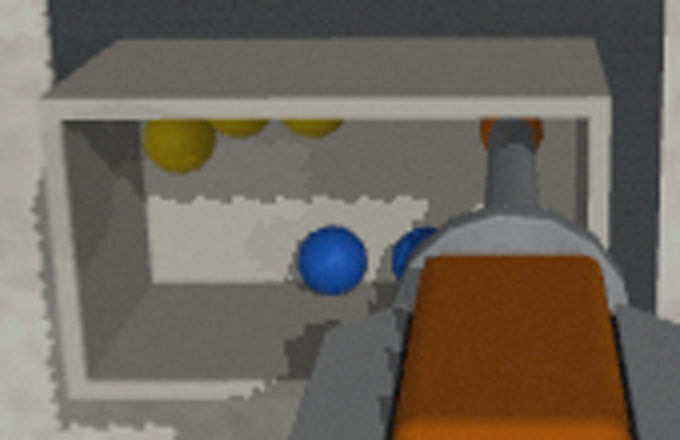

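>>> carry_out --deltas '[{"x": 0.1, "y": -0.3, "z": 0, "wx": 0, "wy": 0, "wz": 0, "jaw": 0}, {"x": 0, "y": -0.35, "z": 0, "wx": 0, "wy": 0, "wz": 0, "jaw": 0}, {"x": -0.05, "y": -0.4, "z": 0, "wx": 0, "wy": 0, "wz": 0, "jaw": 0}, {"x": -0.1, "y": -0.4, "z": 0, "wx": 0, "wy": 0, "wz": 0, "jaw": 0}, {"x": -0.1, "y": -0.4, "z": 0, "wx": 0, "wy": 0, "wz": 0, "jaw": 0}, {"x": -0.1, "y": -0.4, "z": 0, "wx": 0, "wy": 0, "wz": 0, "jaw": 0}, {"x": -0.1, "y": -0.4, "z": 0, "wx": 0, "wy": 0, "wz": 0, "jaw": 0}, {"x": -0.15, "y": -0.4, "z": 0, "wx": 0, "wy": 0, "wz": 0, "jaw": 0}, {"x": -0.15, "y": -0.35, "z": 0, "wx": 0, "wy": 0, "wz": 0, "jaw": 0}, {"x": -0.2, "y": -0.2, "z": 0, "wx": 0, "wy": 0, "wz": 0, "jaw": 0}, {"x": -0.25, "y": -0.05, "z": 0, "wx": 0, "wy": 0, "wz": 0, "jaw": 0}, {"x": -0.2, "y": 0.2, "z": 0, "wx": 0, "wy": 0, "wz": 0, "jaw": 0}]'

```text
time_s: 12.0
ee_pos: [0.5483, -0.0082, 0.1341]
eef_rot: [-3.141, -0.0, 1.82]
force: [-0.1, 1.5, -0.6]
grip_width: 0.026
```

```bash
python3 shot.py w10; python3 z.py w10
```

```text
[ 0.54945584 -0.0084584   0.13415836] [3.14121104e+00 1.53746920e-04 1.81975810e+00] 12.05 [-8.20351767e-02  3.66912843e-01  1.60498286e+00 -2.32312143e-05
  1.16928609e+00 -3.30987909e-01]
offset 276 128 scale 4
```

View pics/w10z.png

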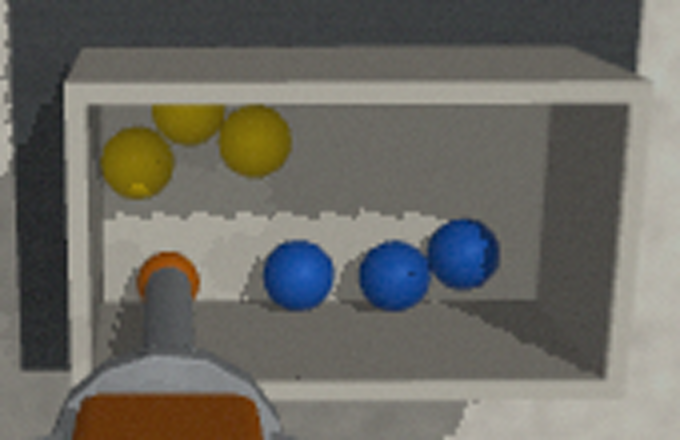

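```bash
python3 loc.py w10 318,199.5,.0165 310.3,168.5,.014 323,155,.014 340,163,.014 350.5,197,.014 374.7,197,.014 392,191.5,.014
```

```text
318,199.5,.0165 [-35.3 -20.2]
310.3,168.5,.014 [-42.    7.4]
323,155,.014 [-30.8  19.3]
340,163,.014 [-16.   12.2]
350.5,197,.014 [ -6.1 -18.7]
374.7,197,.014 [ 15.7 -18.7]
392,191.5,.014 [ 31.  -13.6]
```

>>> carry_out --deltas '[{"x": 0.2, "y": 0.25, "z": 0, "wx": 0, "wy": 0, "wz": 0, "jaw": 0}, {"x": 0.05, "y": 0.4, "z": 0, "wx": 0, "wy": 0, "wz": 0, "jaw": 0}, {"x": 0, "y": 0.4, "z": 0, "wx": 0, "wy": 0, "wz": 0, "jaw": 0}, {"x": 0, "y": 0.4, "z": 0, "wx": 0, "wy": 0, "wz": 0, "jaw": 0}, {"x": 0.05, "y": 0.4, "z": 0, "wx": 0, "wy": 0, "wz": 0, "jaw": 0}, {"x": 0.1, "y": 0.35, "z": 0, "wx": 0, "wy": 0, "wz": 0, "jaw": 0}, {"x": 0.2, "y": 0.35, "z": 0, "wx": 0, "wy": 0, "wz": 0, "jaw": 0}, {"x": 0.2, "y": 0.3, "z": 0, "wx": 0, "wy": 0, "wz": 0, "jaw": 0}, {"x": 0.2, "y": 0.3, "z": 0, "wx": 0, "wy": 0, "wz": 0, "jaw": 0}, {"x": 0.25, "y": 0.2, "z": 0, "wx": 0, "wy": 0, "wz": 0, "jaw": 0}, {"x": 0.25, "y": 0.05, "z": 0, "wx": 0, "wy": 0, "wz": 0, "jaw": 0}, {"x": 0.2, "y": -0.15, "z": 0, "wx": 0, "wy": 0, "wz": 0, "jaw": 0}]'

```text
time_s: 13.05
ee_pos: [0.6033, 0.0422, 0.1339]
eef_rot: [3.142, 0.0, 1.821]
force: [0.5, 0.5, -1.7]
grip_width: 0.026
```

```bash
python3 shot.py w11; python3 z.py w11
```

```text
[0.60246612 0.04239244 0.13394152] [-3.14133609e+00  7.54905385e-05  1.82114733e+00] 13.1 [ 9.67180705e-03  4.82476636e-01  1.43963259e+00 -1.43206115e-04
  1.21971461e+00 -2.40629917e-01]
offset 196 169 scale 4
```

View pics/w11z.png

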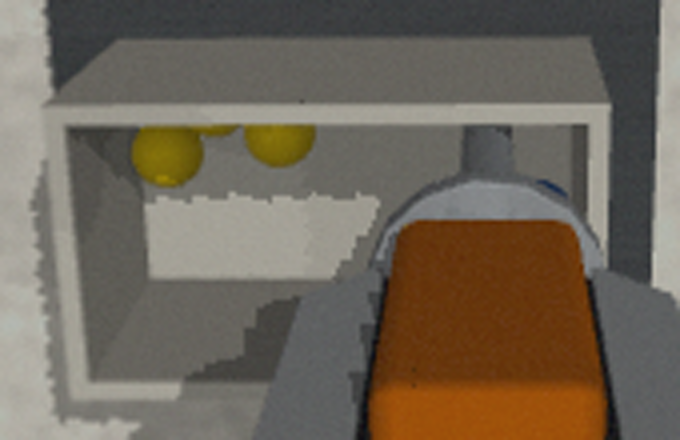

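>>> carry_out --deltas '[{"x": -0.1, "y": -0.35, "z": 0, "wx": 0, "wy": 0, "wz": 0, "jaw": 0}, {"x": 0, "y": -0.4, "z": 0, "wx": 0, "wy": 0, "wz": 0, "jaw": 0}, {"x": 0, "y": -0.4, "z": 0, "wx": 0, "wy": 0, "wz": 0, "jaw": 0}, {"x": -0.05, "y": -0.4, "z": 0, "wx": 0, "wy": 0, "wz": 0, "jaw": 0}, {"x": -0.1, "y": -0.35, "z": 0, "wx": 0, "wy": 0, "wz": 0, "jaw": 0}, {"x": -0.2, "y": -0.3, "z": 0, "wx": 0, "wy": 0, "wz": 0, "jaw": 0}, {"x": -0.2, "y": -0.25, "z": 0, "wx": 0, "wy": 0, "wz": 0, "jaw": 0}, {"x": -0.2, "y": -0.3, "z": 0, "wx": 0, "wy": 0, "wz": 0, "jaw": 0}, {"x": -0.2, "y": -0.3, "z": 0, "wx": 0, "wy": 0, "wz": 0, "jaw": 0}, {"x": -0.25, "y": -0.2, "z": 0, "wx": 0, "wy": 0, "wz": 0, "jaw": 0}, {"x": -0.25, "y": 0.05, "z": 0, "wx": 0, "wy": 0, "wz": 0, "jaw": 0}, {"x": -0.15, "y": 0.3, "z": 0, "wx": 0, "wy": 0, "wz": 0, "jaw": 0}]'

```text
time_s: 14.1
ee_pos: [0.5585, -0.0062, 0.1386]
eef_rot: [3.129, 0.002, 1.819]
force: [0.9, -0.2, -0.8]
grip_width: 0.0257
```

```bash
python3 shot.py w12; python3 z.py w12
```

```text
[ 0.55812334 -0.00649413  0.13715841] [3.13322913e+00 2.01115883e-03 1.81956347e+00] 14.15 [-7.76320866e-02  3.77099153e-01  1.58331518e+00  8.42614942e-04
  1.17261166e+00 -3.26731035e-01]
offset 261 126 scale 4
```

View pics/w12z.png

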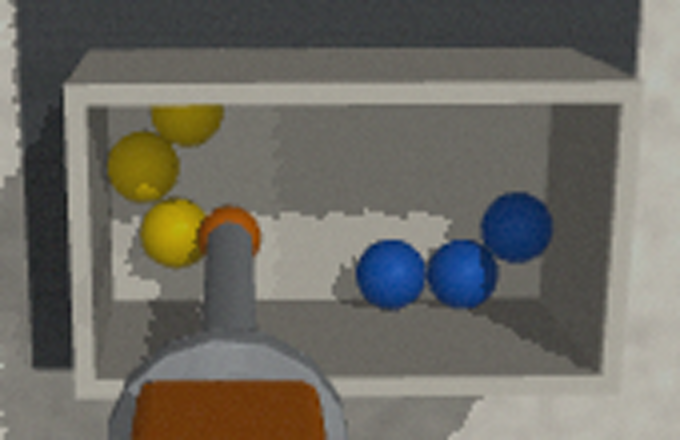

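```bash
python3 loc.py w12 318.5,185.8,.018 305,184.3,.014 296.5,167.5,.014 307.5,154,.014 358.7,194.5,.014 376.5,194.5,.014 390,183,.014
```

```text
318.5,185.8,.018 [-22.9  -9.2]
305,184.3,.014 [-35.   -8.7]
296.5,167.5,.014 [-42.3   6.7]
307.5,154,.014 [-32.4  18.7]
358.7,194.5,.014 [ 13.8 -18.6]
376.5,194.5,.014 [ 30.1 -18.7]
390,183,.014 [41.8 -8. ]
```

>>> carry_out --deltas '[{"x": -0.25, "y": 0.25, "z": 0, "wx": 0, "wy": 0, "wz": 0, "jaw": 0}, {"x": -0.2, "y": 0.3, "z": 0, "wx": 0, "wy": 0, "wz": 0, "jaw": 0}, {"x": 0, "y": 0.35, "z": 0, "wx": 0, "wy": 0, "wz": 0, "jaw": 0}, {"x": 0, "y": 0.35, "z": 0, "wx": 0, "wy": 0, "wz": 0, "jaw": 0}, {"x": 0.05, "y": 0.3, "z": 0, "wx": 0, "wy": 0, "wz": 0, "jaw": 0}, {"x": 0.2, "y": 0.25, "z": 0, "wx": 0, "wy": 0, "wz": 0, "jaw": 0}, {"x": 0.25, "y": 0.2, "z": 0, "wx": 0, "wy": 0, "wz": 0, "jaw": 0}, {"x": 0.25, "y": 0.2, "z": 0, "wx": 0, "wy": 0, "wz": 0, "jaw": 0}, {"x": 0.25, "y": 0.2, "z": 0, "wx": 0, "wy": 0, "wz": 0, "jaw": 0}, {"x": 0.25, "y": 0.1, "z": 0, "wx": 0, "wy": 0, "wz": 0, "jaw": 0}, {"x": 0.25, "y": -0.15, "z": 0, "wx": 0, "wy": 0, "wz": 0, "jaw": 0}, {"x": 0.1, "y": -0.3, "z": 0, "wx": 0, "wy": 0, "wz": 0, "jaw": 0}]'

```text
time_s: 15.15
ee_pos: [0.5893, 0.0273, 0.1338]
eef_rot: [3.142, 0.0, 1.821]
force: [0.9, 0.4, -1.1]
grip_width: 0.0257
```

```bash
python3 shot.py w13; python3 z.py w13
```

```text
[0.5881598  0.02700522 0.13389435] [-3.14103675e+00 -3.71891195e-05  1.82100510e+00] 15.2 [-1.62691645e-02  4.50425133e-01  1.48691211e+00 -1.18351667e-04
  1.20480149e+00 -2.66435567e-01]
offset 216 157 scale 4
```

View pics/w13z.png

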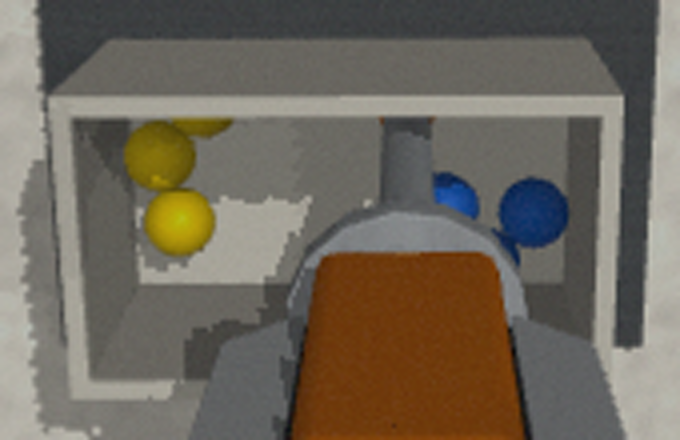

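>>> carry_out --deltas '[{"x": 0.05, "y": -0.4, "z": 0, "wx": 0, "wy": 0, "wz": 0, "jaw": 0}, {"x": 0, "y": -0.4, "z": 0, "wx": 0, "wy": 0, "wz": 0, "jaw": 0}, {"x": -0.05, "y": -0.4, "z": 0, "wx": 0, "wy": 0, "wz": 0, "jaw": 0}, {"x": -0.05, "y": -0.35, "z": 0, "wx": 0, "wy": 0, "wz": 0, "jaw": 0}, {"x": -0.15, "y": -0.25, "z": 0, "wx": 0, "wy": 0, "wz": 0, "jaw": 0}, {"x": -0.3, "y": -0.1, "z": 0, "wx": 0, "wy": 0, "wz": 0, "jaw": 0}, {"x": -0.3, "y": 0, "z": 0, "wx": 0, "wy": 0, "wz": 0, "jaw": 0}, {"x": -0.25, "y": -0.1, "z": 0, "wx": 0, "wy": 0, "wz": 0, "jaw": 0}, {"x": -0.25, "y": -0.05, "z": 0, "wx": 0, "wy": 0, "wz": 0, "jaw": 0}, {"x": -0.25, "y": 0.05, "z": 0, "wx": 0, "wy": 0, "wz": 0, "jaw": 0}, {"x": -0.15, "y": 0.25, "z": 0, "wx": 0, "wy": 0, "wz": 0, "jaw": 0}, {"x": 0, "y": 0.35, "z": 0, "wx": 0, "wy": 0, "wz": 0, "jaw": 0}]'

```text
time_s: 16.2
ee_pos: [0.5711, -0.0139, 0.134]
eef_rot: [-3.141, 0.0, 1.82]
force: [0.2, -0.0, -0.9]
grip_width: 0.0257
```

```bash
python3 shot.py w14; python3 z.py w14
```

```text
[ 0.57213679 -0.01320662  0.13401356] [3.14114756e+00 2.03852377e-05 1.81988889e+00] 16.25 [-8.71366983e-02  4.14906337e-01  1.53786531e+00  1.37539936e-04
  1.18839411e+00 -3.36280565e-01]
offset 251 115 scale 4
```

View pics/w14z.png

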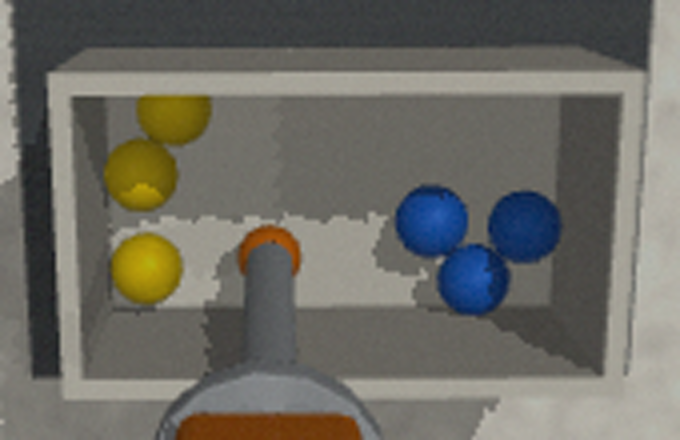

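>>> carry_out --deltas '[{"x": 0, "y": 0, "z": -0.5, "wx": 0, "wy": 0, "wz": 0, "jaw": 0}, {"x": 0, "y": 0, "z": -0.9, "wx": 0, "wy": 0, "wz": 0, "jaw": 0}, {"x": 0, "y": 0, "z": -1, "wx": 0, "wy": 0, "wz": 0, "jaw": 0}, {"x": 0, "y": 0, "z": -1, "wx": 0, "wy": 0, "wz": 0, "jaw": 0}, {"x": 0, "y": 0, "z": -1, "wx": 0, "wy": 0, "wz": 0, "jaw": 0}, {"x": 0, "y": 0, "z": -1, "wx": 0, "wy": 0, "wz": 0, "jaw": 0}, {"x": 0, "y": 0, "z": -1, "wx": 0, "wy": 0, "wz": 0, "jaw": 0}, {"x": 0, "y": 0, "z": -1, "wx": 0, "wy": 0, "wz": 0, "jaw": 0}, {"x": 0, "y": 0, "z": -0.6, "wx": 0, "wy": 0, "wz": 0, "jaw": 0}, {"x": 0, "y": 0, "z": 0, "wx": 0, "wy": 0, "wz": 0, "jaw": 0}]'

```text
time_s: 17.08
ee_pos: [0.5712, -0.013, 0.2975]
eef_rot: [3.137, 0.002, 1.821]
force: [-0.1, 0.8, -1.1]
grip_width: 0.026
```

```bash
python3 shot.py w15
python3 - <<'E'
from h import *
for n in("scene","side"):
    im=ctrl.camera(n); cv2.imwrite(f"pics/{n}15.png",im)
a=cv2.imread("pics/scene15.png")[110:270,240:400];b=cv2.imread("pics/side15.png")[90:250,240:400]
cv2.imwrite("pics/ss15.png",cv2.resize(np.hstack([a,b]),(800,400),interpolation=cv2.INTER_CUBIC))
im=cv2.imread('pics/w15.png')[150:350,230:400];cv2.imwrite('pics/w15z.png',cv2.resize(im,(0,0),fx=3,fy=3,interpolation=cv2.INTER_CUBIC))
E
```

```text
[ 0.57087992 -0.01299502  0.29542783] [3.13939439e+00 7.77432932e-04 1.82084677e+00] 17.1333 [-8.68948304e-02  2.96625514e-01  1.31877339e+00 -6.96650656e-06
  1.52386208e+00 -3.36945812e-01]
```

View pics/w15z.png

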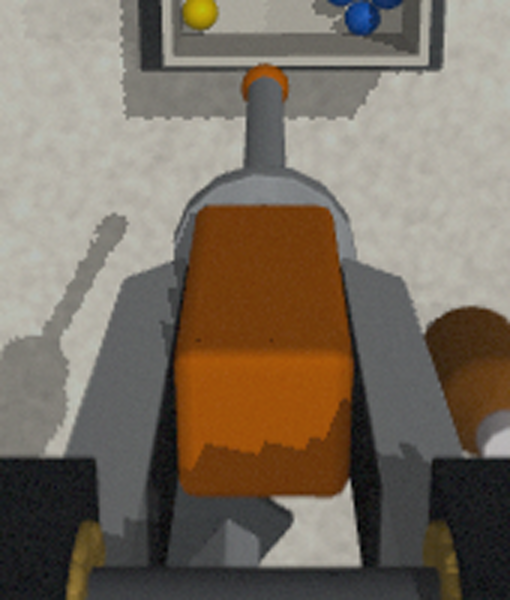

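View pics/ss15.png

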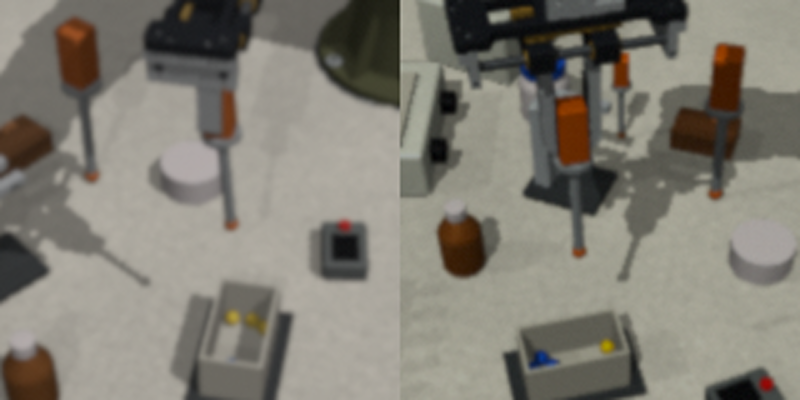

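Run:
```python
import cv2
im=cv2.imread('pics/w6.png')[150:350,230:400];cv2.imwrite('pics/w6zz.png',cv2.resize(im,(0,0),fx=3,fy=3,interpolation=cv2.INTER_CUBIC))
```

```text
(no output)
```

View pics/w6zz.png

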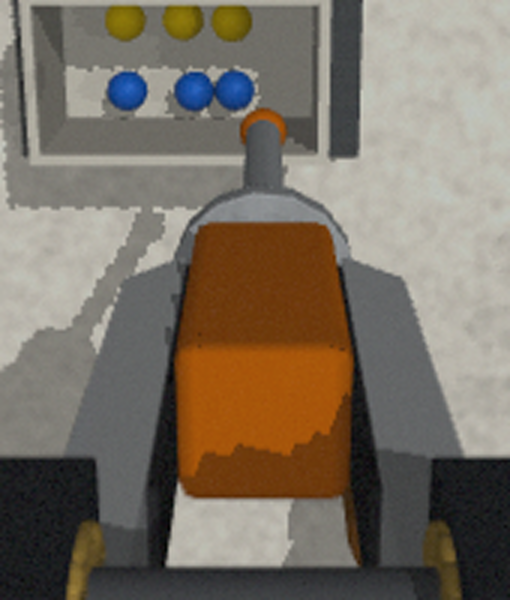

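Run:
```python
from h import *
import pickle
from scipy.optimize import least_squares
def run(tag,ee,rpy,rows):
    w=pickle.load(open(tag+".pkl","rb"))
    Rt=R.from_euler('xyz',rpy).as_matrix()
    def model(p):
        th,x0,h=p   # h: stirrer z coordinate at grasp point; tool coords
        u=np.array([-np.sin(th),0,-np.cos(th)]); f=np.array([np.cos(th),0,-np.sin(th)]) # up axis, front (toolx)
        g=np.array([x0,0,-.0188])
        P=lambda z,a: g+u*(z-h)+f*a
        tp=lambda X:proj(w,[ee+Rt@X])[0][1]
        c=P(.007,0); Xw=ee+Rt@c; r=347*.007/np.linalg.norm(Xw-w[2])
        return np.array([tp(c)-r,tp(P(.116,.013)),tp(P(.171,.013)),tp(P(.171,-.013))])
    r=least_squares(lambda p:model(p)-rows,[0,0,.143],x_scale=[.1,.01,.01])
    print(tag,"theta deg",np.degrees(r.x[0]),"x0",r.x[1],"h",r.x[2],r.fun)
f=lambda L:np.array(L)/3+150
run("w6",np.array([.6093,.0218,.2407]),[-3.1399,-.00036,1.8185],f([108,224,347,495]))
run("w15",np.array([.57088,-.013,.2954]),[3.1394,.0008,1.8208],f([63,207,352,495]))
```

```text
w6 theta deg 0.7611864619197236 x0 -0.0044990014388272175 h 0.15578772656625092 [ 0.60398009 -1.14832577  0.83555499 -0.2862005 ]
w15 theta deg 5.579712922935479 x0 -0.0023296662813129363 h 0.1509179096861564 [ 0.87078925 -1.6380231   1.26803296 -0.49604016]
```

>>> carry_out --deltas '[{"x": 0, "y": 0, "z": 0, "wx": 0, "wy": 0, "wz": 0.9, "jaw": 0}, {"x": 0, "y": 0, "z": 0, "wx": 0, "wy": 0, "wz": 0.9, "jaw": 0}, {"x": 0, "y": 0, "z": 0, "wx": 0, "wy": 0, "wz": 0.9, "jaw": 0}, {"x": 0, "y": 0, "z": 0, "wx": 0, "wy": 0, "wz": 0.9, "jaw": 0}, {"x": 0, "y": 0, "z": 0, "wx": 0, "wy": 0, "wz": 0.9, "jaw": 0}, {"x": 0, "y": 0, "z": 0, "wx": 0, "wy": 0, "wz": 0.9, "jaw": 0}, {"x": -0.98, "y": 0.16, "z": 0, "wx": 0, "wy": 0, "wz": 0, "jaw": 0}, {"x": -0.98, "y": 0.16, "z": 0, "wx": 0, "wy": 0, "wz": 0, "jaw": 0}, {"x": -0.98, "y": 0.16, "z": 0, "wx": 0, "wy": 0, "wz": 0, "jaw": 0}, {"x": -0.98, "y": 0.16, "z": 0, "wx": 0, "wy": 0, "wz": 0, "jaw": 0}, {"x": -0.98, "y": 0.16, "z": 0, "wx": 0, "wy": 0, "wz": 0, "jaw": 0}, {"x": -0.98, "y": 0.16, "z": 0, "wx": 0, "wy": 0, "wz": 0, "jaw": 0}]'

```text
time_s: 18.23
ee_pos: [0.5678, -0.1332, 0.2928]
eef_rot: [-3.14, -0.0, 1.389]
force: [0.2, -0.1, -1.7]
grip_width: 0.0257
```

>>> carry_out --deltas '[{"x": -0.98, "y": 0.16, "z": 0, "wx": 0, "wy": 0, "wz": 0, "jaw": 0}, {"x": -0.98, "y": 0.16, "z": 0, "wx": 0, "wy": 0, "wz": 0, "jaw": 0}, {"x": -0.98, "y": 0.16, "z": 0, "wx": 0, "wy": 0, "wz": 0, "jaw": 0}, {"x": -0.98, "y": 0.16, "z": 0, "wx": 0, "wy": 0, "wz": 0, "jaw": 0}, {"x": -0.98, "y": 0.16, "z": 0, "wx": 0, "wy": 0, "wz": 0, "jaw": 0}, {"x": -0.98, "y": 0.16, "z": 0, "wx": 0, "wy": 0, "wz": 0, "jaw": 0}, {"x": -0.98, "y": 0.16, "z": 0, "wx": 0, "wy": 0, "wz": 0, "jaw": 0}, {"x": 0, "y": 0, "z": 0, "wx": 0, "wy": -0.5, "wz": 0, "jaw": 0}, {"x": 0, "y": 0, "z": 0, "wx": 0, "wy": -0.5, "wz": 0, "jaw": 0}, {"x": 0, "y": 0, "z": 0, "wx": 0, "wy": 0, "wz": 0, "jaw": 0}, {"x": 0, "y": 0, "z": 0, "wx": 0, "wy": 0, "wz": 0, "jaw": 0}]'

```text
time_s: 19.15
ee_pos: [0.5653, -0.2707, 0.2931]
eef_rot: [-3.14, 0.078, 1.389]
force: [-1.1, 0.2, -1.1]
grip_width: 0.026
```

```bash
python3 shot.py w16
python3 - <<'E'
from h import *
for n in("scene","side"):
    im=ctrl.camera(n); cv2.imwrite(f"pics/{n}16.png",im)
a=cv2.imread("pics/scene16.png")[80:260,170:350];b=cv2.imread("pics/side16.png")[40:220,220:400]
cv2.imwrite("pics/ss16.png",cv2.resize(np.hstack([a,b]),(800,400),interpolation=cv2.INTER_CUBIC))
im=cv2.imread('pics/w16.png')[150:350,230:430];cv2.imwrite('pics/w16z.png',cv2.resize(im,(0,0),fx=3,fy=3,interpolation=cv2.INTER_CUBIC))
E
```

```text
[ 0.56534338 -0.27094075  0.29338612] [-3.1405607   0.07834788  1.38902665] 19.2 [-0.4727995   0.42210152  1.15780979 -0.0753791   1.54023608 -0.28949334]
```

View pics/w16z.png

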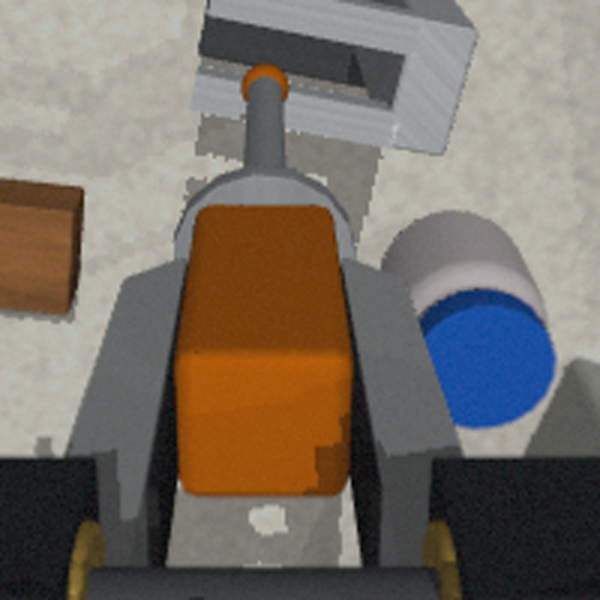

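View pics/ss16.png

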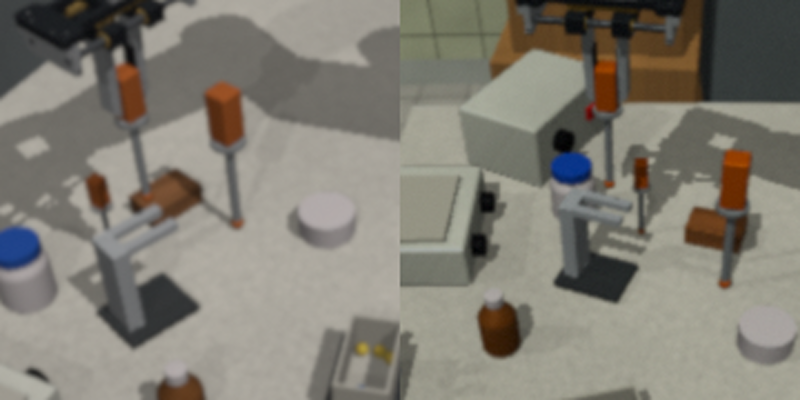

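Run:
```python
from h import *
import pickle
w=pickle.load(open("w16.pkl","rb"));c,s=cam("scene"),cam("side")
print("c+s",tri([(c,(236.2,171.4)),(s,(314.1,122.8))]))
print("all",tri([(c,(236.2,171.4)),(s,(314.1,122.8)),(w,(318.3,179.5))]))
print("w at z",at_z(w,(318.3,179.5),.176),at_z(w,(318.3,179.5),.172))
# bias calib: w6 ball centre vs truth? hung ball from w3: (.5655,-.267,.032)
ee=np.array([.56534,-.27094,.29339]);Rt=R.from_euler('xyz',[-3.14056,.07835,1.38903]).as_matrix()
print("collar centre/axis direction tool z", Rt[:,2])
# scene view: collar & grip top center pts
for z in(.135+.006,.032): print(z,proj(c,[[.5655,-.267,z]]),proj(s,[[.5655,-.267,z]]))
```

```text
c+s (array([ 0.5679903 , -0.26589513,  0.16873456]), [np.float64(0.0031994885907141377), np.float64(0.0031994885907142183)])
all (array([ 0.56686262, -0.26780773,  0.16740274]), [np.float64(0.003710543998642421), np.float64(0.0029569951917205154), np.float64(0.0011884987242019968)])
w at z [ 0.56642993 -0.26595464  0.176     ] [ 0.56620712 -0.2671964   0.172     ]
collar centre/axis direction tool z [-0.01516425 -0.07679373 -0.99693168]
0.14100000000000001 [[237.51584188 177.7822281 ]] [[314.83836302 131.37121043]]
0.032 [[243.42905656 207.71473002]] [[315.64364007 159.18826435]]
```

>>> carry_out --deltas '[{"x": 0.04, "y": 0, "z": 0.5, "wx": 0, "wy": 0, "wz": 0, "jaw": 0}, {"x": 0.04, "y": 0, "z": 0.5, "wx": 0, "wy": 0, "wz": 0, "jaw": 0}, {"x": 0.02, "y": 0, "z": 0.25, "wx": 0, "wy": 0, "wz": 0, "jaw": 0}, {"x": 0, "y": 0, "z": 0, "wx": 0, "wy": 0, "wz": 0, "jaw": 0}]'

```text
time_s: 19.63
ee_pos: [0.5648, -0.2712, 0.2667]
eef_rot: [-3.139, 0.079, 1.389]
force: [-0.3, 0.3, -1.8]
grip_width: 0.0255
```

```bash
python3 shot.py w17
python3 - <<'E'
from h import *
for n in("scene","side"):
    im=ctrl.camera(n); cv2.imwrite(f"pics/{n}17.png",im)
a=cv2.imread("pics/scene17.png")[100:220,190:290];b=cv2.imread("pics/side17.png")[60:180,260:360]
cv2.imwrite("pics/ss17.png",cv2.resize(np.hstack([a,b]),(800,480),interpolation=cv2.INTER_CUBIC))
im=cv2.imread('pics/w17.png')[140:240,260:420];cv2.imwrite('pics/w17z.png',cv2.resize(im,(0,0),fx=5,fy=5,interpolation=cv2.INTER_CUBIC))
E
```

```text
[ 0.56507977 -0.2712963   0.26789066] [-3.13989816  0.07941666  1.38846317] 19.6833 [-0.47296975  0.43014638  1.20385803 -0.07683869  1.48666199 -0.28491051]
```

View pics/w17z.png

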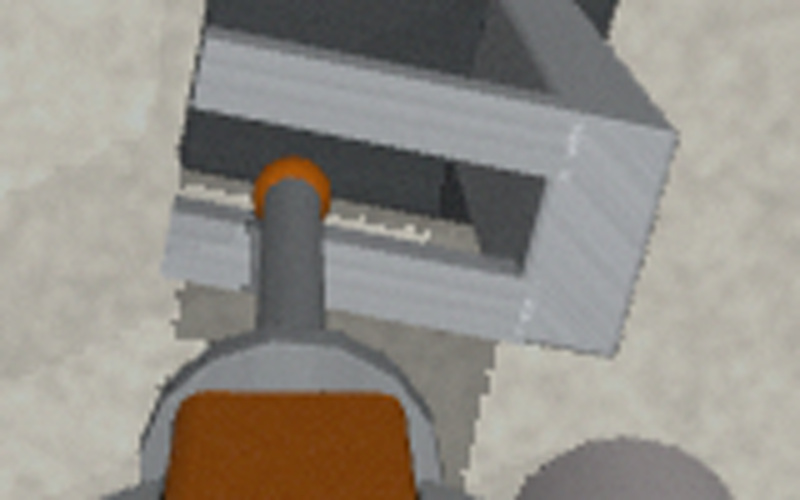

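View pics/ss17.png

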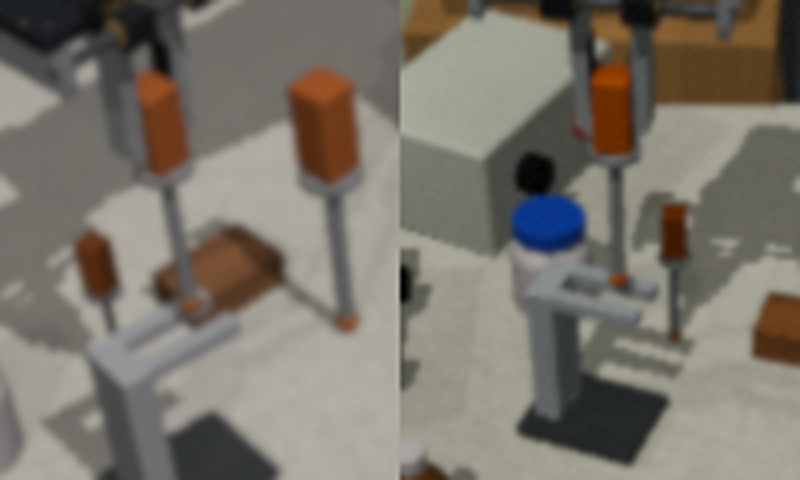

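Run:
```python
from h import *
import pickle
w=pickle.load(open("w17.pkl","rb"))
f=lambda p:np.array(p)/5+[260,140]
a=at_z(w,f((195,110)),.135);b=at_z(w,f((545,178)),.135);c=at_z(w,f((178,208)),.135);d=at_z(w,f((520,273)),.135)
print(a,b,c,d)
ax=(b-a)[:2];ax/=np.linalg.norm(ax);n=np.array([-ax[1],ax[0]]);print("yaw",np.degrees(np.arctan2(ax[1],ax[0])))
mid=((a+c)/2)[:2]
for z in(.142,.147,.152):
    p=at_z(w,f((292,195)),z)[:2];print(z,p,"lateral off",(p-mid)@n,"gap",(a-c)[:2]@n, "along from end",(p-mid)@ax)
```

```text
[ 0.55078712 -0.25157576  0.135     ] [ 0.61116496 -0.27559695  0.135     ] [ 0.54401564 -0.26917427  0.135     ] [ 0.60419067 -0.29310669  0.135     ]
yaw -21.695025032725933
0.142 [ 0.56549233 -0.2683245 ] lateral off -0.0006987719734103408 gap 0.01885509991552936 along from end 0.019748128570977557
0.147 [ 0.56577752 -0.2667786 ] lateral off 0.0008430539381174264 gap 0.01885509991552936 along from end 0.019441647935614974
0.152 [ 0.56606271 -0.26523269] lateral off 0.0023848798496451935 gap 0.01885509991552936 along from end 0.019135167300252397
```

>>> carry_out --deltas '[{"x": 0.02, "y": 0.15, "z": 0.4, "wx": 0, "wy": 0, "wz": 0, "jaw": 0}, {"x": 0.03, "y": 0, "z": 0.4, "wx": 0, "wy": 0, "wz": 0, "jaw": 0}, {"x": 0.03, "y": 0, "z": 0.4, "wx": 0, "wy": 0, "wz": 0, "jaw": 0}, {"x": 0, "y": 0, "z": 0, "wx": 0, "wy": 0, "wz": 0, "jaw": 0}]'

```text
time_s: 20.12
ee_pos: [0.5677, -0.272, 0.2424]
eef_rot: [-3.138, 0.079, 1.389]
force: [-0.3, 0.3, -2.1]
grip_width: 0.0256
```

>>> carry_out --deltas '[{"x": 0.05, "y": 0, "z": 0.6, "wx": 0, "wy": 0, "wz": 0, "jaw": 0}, {"x": 0.05, "y": 0, "z": 0.6, "wx": 0, "wy": 0, "wz": 0, "jaw": 0}, {"x": 0.05, "y": 0, "z": 0.6, "wx": 0, "wy": 0, "wz": 0, "jaw": 0}, {"x": 0.05, "y": 0, "z": 0.6, "wx": 0, "wy": 0, "wz": 0, "jaw": 0}, {"x": 0.05, "y": 0, "z": 0.6, "wx": 0, "wy": 0, "wz": 0, "jaw": 0}, {"x": 0.04, "y": 0, "z": 0.5, "wx": 0, "wy": 0, "wz": 0, "jaw": 0}, {"x": 0, "y": 0, "z": 0, "wx": 0, "wy": 0, "wz": 0, "jaw": 0}]'

```text
time_s: 20.7
ee_pos: [0.5675, -0.2717, 0.1718]
eef_rot: [-3.138, 0.079, 1.389]
force: [-0.3, 0.1, -1.4]
grip_width: 0.0262
```

```bash
python3 shot.py w18
python3 - <<'E'
from h import *
for n in("scene","side"):
    im=ctrl.camera(n); cv2.imwrite(f"pics/{n}18.png",im)
a=cv2.imread("pics/scene18.png")[120:240,190:290];b=cv2.imread("pics/side18.png")[80:200,260:360]
cv2.imwrite("pics/ss18.png",cv2.resize(np.hstack([a,b]),(800,480),interpolation=cv2.INTER_CUBIC))
im=cv2.imread('pics/w18.png')[140:240,260:420];cv2.imwrite('pics/w18z.png',cv2.resize(im,(0,0),fx=5,fy=5,interpolation=cv2.INTER_CUBIC))
E
```

```text
[ 0.56793952 -0.27186717  0.17339907] [-3.13967564  0.07943111  1.38856355] 20.75 [-0.47166337  0.49317953  1.33075193 -0.07962807  1.29761497 -0.26862941]
```

View pics/w18z.png

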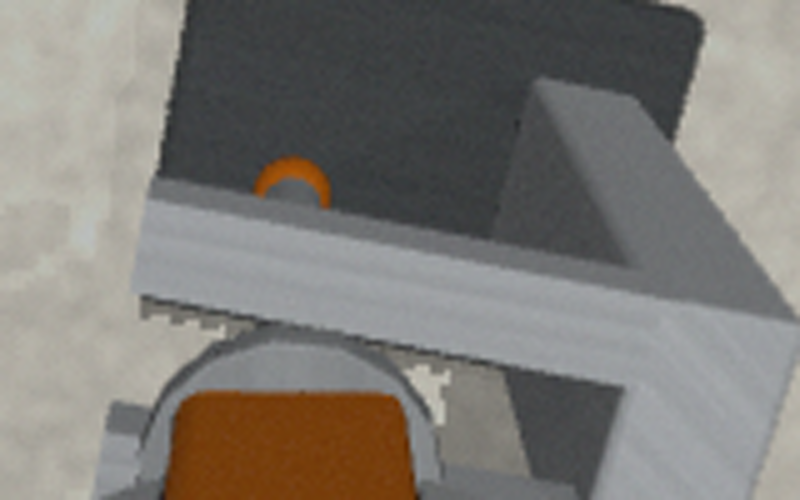

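View pics/ss18.png

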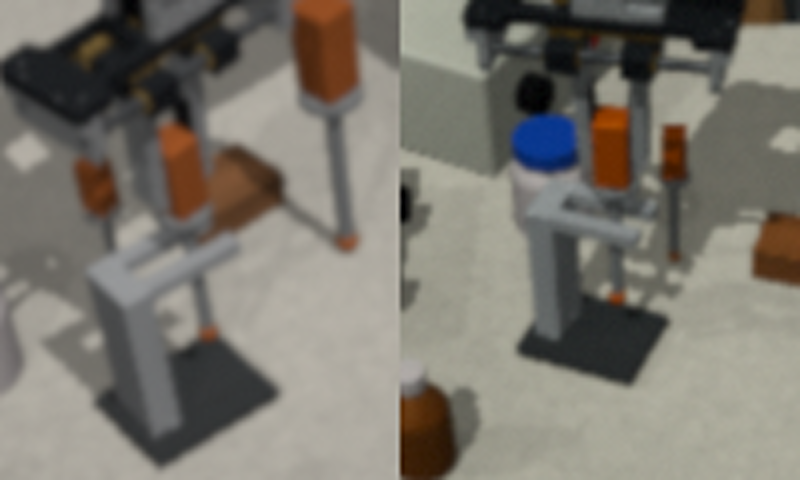

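>>> carry_out --deltas '[{"x": 0.03, "y": 0, "z": 0.4, "wx": 0, "wy": 0, "wz": 0, "jaw": 0}, {"x": 0.02, "y": 0, "z": 0.3, "wx": 0, "wy": 0, "wz": 0, "jaw": 0}, {"x": 0, "y": 0, "z": 0, "wx": 0, "wy": 0, "wz": 0, "jaw": 0}]'

```text
time_s: 21.1
ee_pos: [0.5678, -0.272, 0.1591]
eef_rot: [-3.14, 0.079, 1.389]
force: [-0.0, 0.6, -2.7]
grip_width: 0.0259
```

>>> carry_out --deltas '[{"x": 0.01, "y": 0, "z": 0.1, "wx": 0, "wy": 0, "wz": 0, "jaw": 0}, {"x": 0.01, "y": 0, "z": 0.1, "wx": 0, "wy": 0, "wz": 0, "jaw": 0}, {"x": 0, "y": 0, "z": 0, "wx": 0, "wy": 0, "wz": 0, "jaw": 0}]'

```text
time_s: 21.35
ee_pos: [0.5682, -0.272, 0.1563]
eef_rot: [-3.141, 0.08, 1.388]
force: [-0.2, 0.2, -1.6]
grip_width: 0.0259
```

>>> carry_out --deltas '[{"x": 0.01, "y": 0, "z": 0.1, "wx": 0, "wy": 0, "wz": 0, "jaw": 0}, {"x": 0.01, "y": 0, "z": 0.1, "wx": 0, "wy": 0, "wz": 0, "jaw": 0}, {"x": 0, "y": 0, "z": 0, "wx": 0, "wy": 0, "wz": 0, "jaw": 0}]'

```text
time_s: 21.6
ee_pos: [0.5682, -0.272, 0.1522]
eef_rot: [-3.141, 0.08, 1.388]
force: [0.8, 0.4, -1.2]
grip_width: 0.0257
```

```bash
python3 shot.py w19
python3 - <<'E'
from h import *
for n in("scene","side"):
    im=ctrl.camera(n); cv2.imwrite(f"pics/{n}19.png",im)
a=cv2.imread("pics/scene19.png")[120:240,190:290];b=cv2.imread("pics/side19.png")[80:200,260:360]
cv2.imwrite("pics/ss19.png",cv2.resize(np.hstack([a,b]),(800,480),interpolation=cv2.INTER_CUBIC))
E
```

```text
[ 0.56822112 -0.27196856  0.1523761 ] [-3.14125212  0.07991492  1.388502  ] 21.65 [-0.47159705  0.510725    1.35478631 -0.08069495  1.25453019 -0.26500582]
```

View pics/ss19.png

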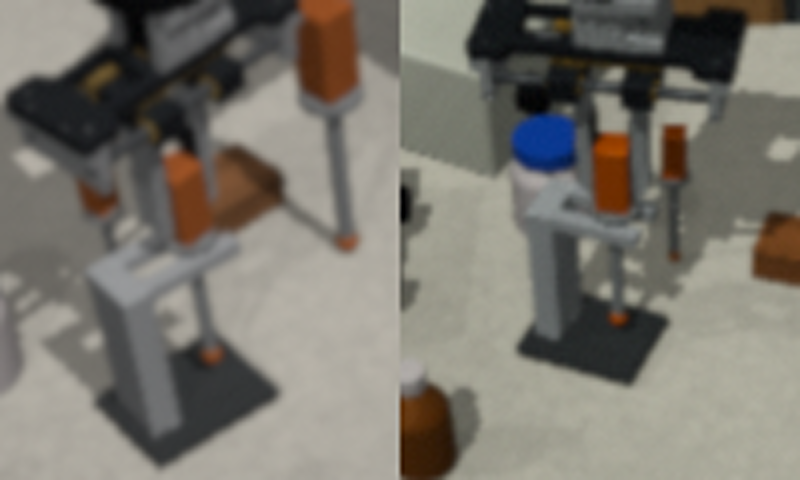

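>>> carry_out --deltas '[{"x": 0.01, "y": 0, "z": 0.1, "wx": 0, "wy": 0, "wz": 0, "jaw": 0}, {"x": 0, "y": 0, "z": 0, "wx": 0, "wy": 0, "wz": 0, "jaw": 0}]'

```text
time_s: 21.92
ee_pos: [0.5682, -0.2719, 0.1503]
eef_rot: [-3.141, 0.08, 1.388]
force: [-0.1, -0.8, -1.6]
grip_width: 0.0256
```

>>> carry_out --deltas '[{"x": 0, "y": 0, "z": 0.06, "wx": 0, "wy": 0, "wz": 0, "jaw": 0}, {"x": 0, "y": 0, "z": 0, "wx": 0, "wy": 0, "wz": 0, "jaw": 0}]'

```text
time_s: 22.08
ee_pos: [0.5684, -0.2721, 0.15]
eef_rot: [3.141, 0.08, 1.388]
force: [-1.3, 1.6, 5.4]
grip_width: 0.0256
```

>>> carry_out --deltas '[{"x": 0, "y": 0, "z": 0, "wx": 0, "wy": 0, "wz": 0, "jaw": 40}, {"x": 0, "y": 0, "z": 0, "wx": 0, "wy": 0, "wz": 0, "jaw": 50}, {"x": 0, "y": 0, "z": 0, "wx": 0, "wy": 0, "wz": 0, "jaw": 60}, {"x": 0, "y": 0, "z": 0, "wx": 0, "wy": 0, "wz": 0, "jaw": 70}, {"x": 0, "y": 0, "z": 0, "wx": 0, "wy": 0, "wz": 0, "jaw": 70}]'

```text
time_s: 22.5
ee_pos: [0.5683, -0.2721, 0.1493]
eef_rot: [3.142, 0.08, 1.388]
force: [-0.4, 0.6, -0.9]
grip_width: 0.0557
```

```bash
python3 shot.py w20
python3 - <<'E'
from h import *
for n in("scene","side"):
    im=ctrl.camera(n); cv2.imwrite(f"pics/{n}20.png",im)
a=cv2.imread("pics/scene20.png")[120:240,190:290];b=cv2.imread("pics/side20.png")[80:200,260:360]
cv2.imwrite("pics/ss20.png",cv2.resize(np.hstack([a,b]),(800,480),interpolation=cv2.INTER_CUBIC))
E
```

```text
[ 0.56828029 -0.27207112  0.14930985] [-3.14149848  0.07996901  1.38842863] 22.55 [-0.47170778  0.51355047  1.3579251  -0.08084034  1.24833056 -0.26454053]
```

View pics/ss20.png

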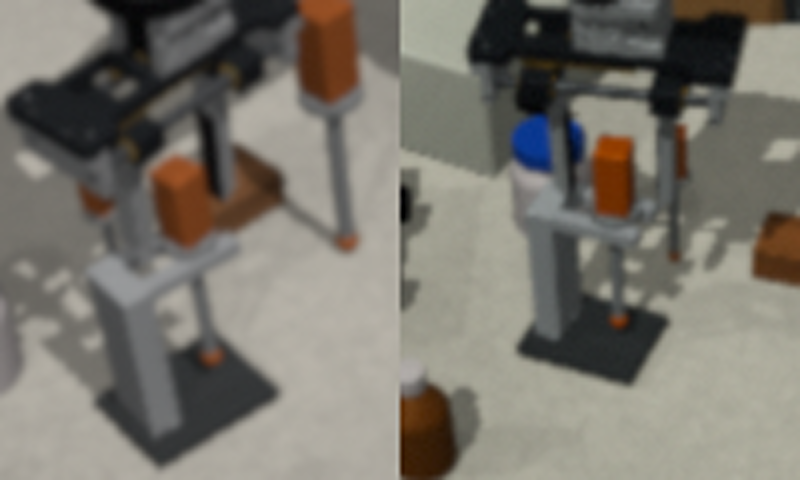

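View pics/w20.png

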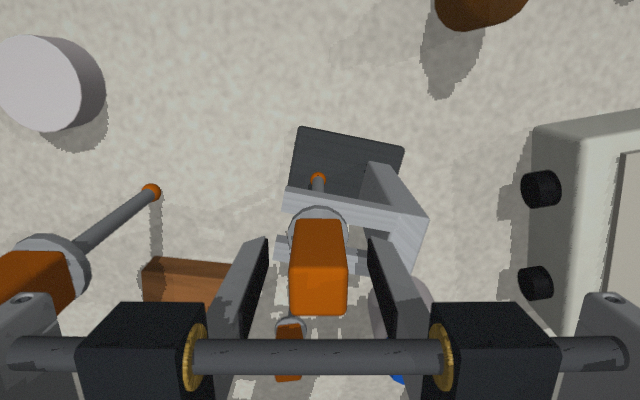

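>>> carry_out --deltas '[{"x": -0.03, "y": 0, "z": -0.4, "wx": 0, "wy": 0, "wz": 0, "jaw": 75}, {"x": -0.08, "y": 0, "z": -1, "wx": 0, "wy": 0, "wz": 0, "jaw": 75}, {"x": -0.08, "y": 0, "z": -1, "wx": 0, "wy": 0, "wz": 0, "jaw": 75}, {"x": -0.08, "y": 0, "z": -1, "wx": 0, "wy": 0, "wz": 0, "jaw": 75}, {"x": -0.08, "y": 0, "z": -1, "wx": 0, "wy": 0, "wz": 0, "jaw": 75}, {"x": -0.08, "y": 0, "z": -1, "wx": 0, "wy": 0, "wz": 0, "jaw": 75}, {"x": -0.08, "y": 0, "z": -1, "wx": 0, "wy": 0, "wz": 0, "jaw": 75}, {"x": 0, "y": 0, "z": -1, "wx": 0, "wy": 0.5, "wz": 0, "jaw": 100}, {"x": 0, "y": 0, "z": 0, "wx": 0, "wy": 0.5, "wz": 0, "jaw": 100}, {"x": 0, "y": 0, "z": 0, "wx": 0, "wy": 0, "wz": 0, "jaw": 100}]'

```text
time_s: 23.48
ee_pos: [0.5686, -0.2712, 0.2995]
eef_rot: [3.139, -0.001, 1.388]
force: [0.3, -1.1, -0.4]
grip_width: 0.0872
```

```bash
python3 shot.py w21
```

```text
[ 0.56835673 -0.27104092  0.29815572] [3.14111794e+00 7.25231321e-04 1.38739844e+00] 23.5333 [-5.02911011e-01  4.39621034e-01  1.12084140e+00 -5.39440663e-04
  1.58045173e+00 -3.19518693e-01]
```

View pics/w21.png

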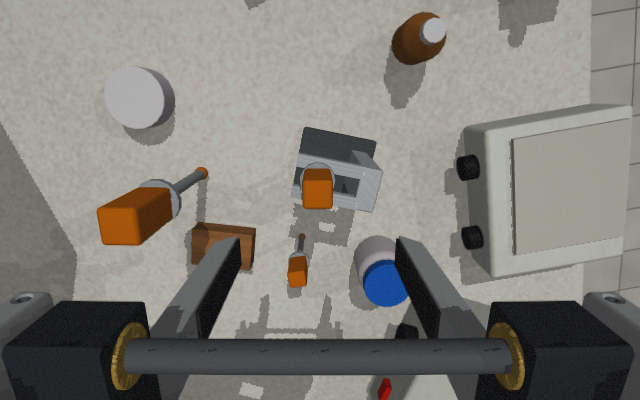

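>>> carry_out --deltas '[{"x": 0.98, "y": -0.33, "z": 0, "wx": 0, "wy": 0, "wz": 0, "jaw": 0}, {"x": 0.98, "y": -0.33, "z": 0, "wx": 0, "wy": 0, "wz": 0, "jaw": 0}, {"x": 0.98, "y": -0.33, "z": 0, "wx": 0, "wy": 0, "wz": 0, "jaw": 0}, {"x": 0.98, "y": -0.33, "z": 0, "wx": 0, "wy": 0, "wz": 0, "jaw": 0}, {"x": 0.98, "y": -0.33, "z": 0, "wx": 0, "wy": 0, "wz": 0, "jaw": 0}, {"x": 0.98, "y": -0.33, "z": 0, "wx": 0, "wy": 0, "wz": 0, "jaw": 0}, {"x": 0.98, "y": -0.33, "z": 0, "wx": 0, "wy": 0, "wz": 0, "jaw": 0}, {"x": 0.98, "y": -0.33, "z": 0, "wx": 0, "wy": 0, "wz": 0, "jaw": 0}, {"x": 0.98, "y": -0.33, "z": 0, "wx": 0, "wy": 0, "wz": 0, "jaw": 0}, {"x": 0.98, "y": -0.33, "z": 0, "wx": 0, "wy": 0, "wz": 0, "jaw": 0}, {"x": 0.98, "y": -0.33, "z": 0, "wx": 0, "wy": 0, "wz": 0, "jaw": 0}, {"x": 0.98, "y": -0.33, "z": 0, "wx": 0, "wy": 0, "wz": 0, "jaw": 0}]'

```text
time_s: 24.53
ee_pos: [0.5328, -0.0237, 0.2972]
eef_rot: [-3.141, 0.002, 1.389]
force: [0.3, 0.7, -0.3]
grip_width: 0.0173
```

>>> carry_out --deltas '[{"x": 0.98, "y": -0.33, "z": 0, "wx": 0, "wy": 0, "wz": 0, "jaw": 0}, {"x": 0.98, "y": -0.33, "z": 0, "wx": 0, "wy": 0, "wz": 0, "jaw": 0}, {"x": 0.98, "y": -0.33, "z": 0, "wx": 0, "wy": 0, "wz": 0, "jaw": 0}, {"x": 0.98, "y": -0.33, "z": 0, "wx": 0, "wy": 0, "wz": 0, "jaw": 0}, {"x": 0.98, "y": -0.33, "z": 0, "wx": 0, "wy": 0, "wz": 0, "jaw": 0}, {"x": 0.98, "y": -0.33, "z": 0, "wx": 0, "wy": 0, "wz": 0, "jaw": 0}, {"x": 0.98, "y": -0.33, "z": 0, "wx": 0, "wy": 0, "wz": 0, "jaw": 0}, {"x": 0.98, "y": -0.33, "z": 0, "wx": 0, "wy": 0, "wz": 0, "jaw": 0}, {"x": 0.98, "y": -0.33, "z": 0, "wx": 0, "wy": 0, "wz": 0, "jaw": 0}, {"x": 0.98, "y": -0.33, "z": 0, "wx": 0, "wy": 0, "wz": 0, "jaw": 0}, {"x": 0, "y": 0, "z": 0, "wx": 0, "wy": 0, "wz": 0, "jaw": 0}]'

```text
time_s: 25.45
ee_pos: [0.5031, 0.1825, 0.2971]
eef_rot: [-3.141, 0.001, 1.391]
force: [-0.2, -0.0, 0.2]
grip_width: 0.0005
```

```bash
python3 shot.py w22
```

```text
[0.50342197 0.18114201 0.29712649] [-3.14134262e+00  1.38021619e-03  1.39096552e+00] 25.5 [ 2.77507224e-01  2.13367957e-01  1.41823659e+00 -1.13000123e-03
  1.51082193e+00  4.57406405e-01]
```

View pics/w22.png

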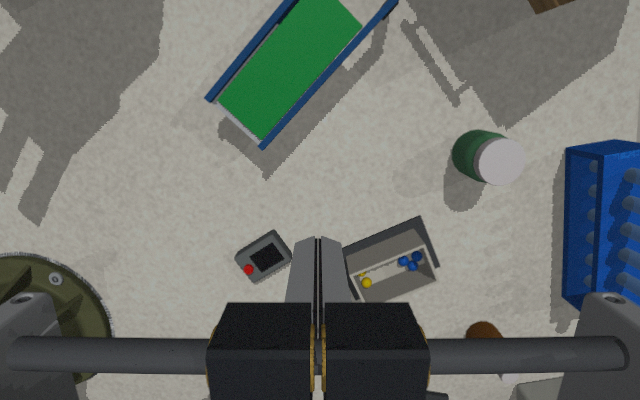

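>>> carry_out --deltas '[{"x": 0.9, "y": -0.55, "z": 0, "wx": 0, "wy": 0, "wz": 0, "jaw": 0}, {"x": 0.9, "y": -0.55, "z": 0, "wx": 0, "wy": 0, "wz": 0, "jaw": 0}, {"x": 0.9, "y": -0.55, "z": 0, "wx": 0, "wy": 0, "wz": 0.7, "jaw": 0}, {"x": 0, "y": 0, "z": 0, "wx": 0, "wy": 0, "wz": 1, "jaw": 0}, {"x": 0, "y": 0, "z": 0, "wx": 0, "wy": 0, "wz": 1, "jaw": 0}, {"x": 0, "y": 0, "z": 0, "wx": 0, "wy": 0, "wz": 1, "jaw": 0}, {"x": 0, "y": 0, "z": 0, "wx": 0, "wy": 0, "wz": 1, "jaw": 0}, {"x": 0, "y": 0, "z": 0, "wx": 0, "wy": 0, "wz": 1, "jaw": 0}, {"x": 0, "y": 0, "z": 0, "wx": 0, "wy": 0, "wz": 1, "jaw": 0}, {"x": 0, "y": 0, "z": 0, "wx": 0, "wy": 0, "wz": 1, "jaw": 0}, {"x": 0, "y": 0, "z": 0, "wx": 0, "wy": 0, "wz": 1, "jaw": 0}, {"x": 0, "y": 0, "z": 0, "wx": 0, "wy": 0, "wz": 1, "jaw": 0}]'

```text
time_s: 26.5
ee_pos: [0.4815, 0.2381, 0.2974]
eef_rot: [3.141, 0.001, 0.608]
force: [0.5, 1.0, 0.1]
grip_width: 0.0004
```

```bash
python3 shot.py w23
```

```text
[0.48145812 0.2380719  0.29736639] [3.14066237e+00 7.69856960e-04 6.02067880e-01] 26.55 [ 3.91567242e-01  2.17983570e-01  1.41213755e+00 -1.07246225e-03
  1.51203004e+00  1.36035862e+00]
```

View pics/w23.png

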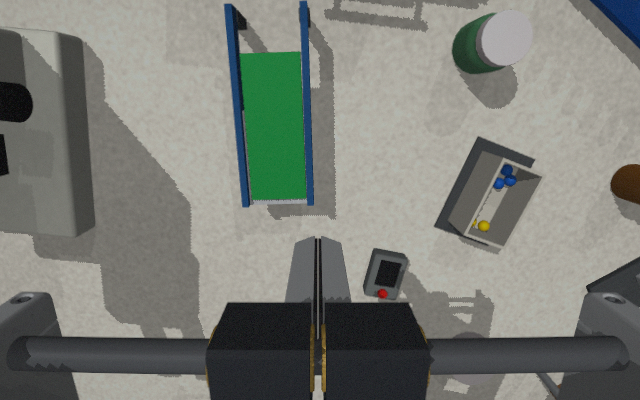

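Run:
```python
import cv2
im=cv2.imread('pics/w23.png')[0:220,210:340];cv2.imwrite('pics/w23z.png',cv2.resize(im,(0,0),fx=3.6,fy=3.6,interpolation=cv2.INTER_CUBIC))
```

```text
(no output)
```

View pics/w23z.png

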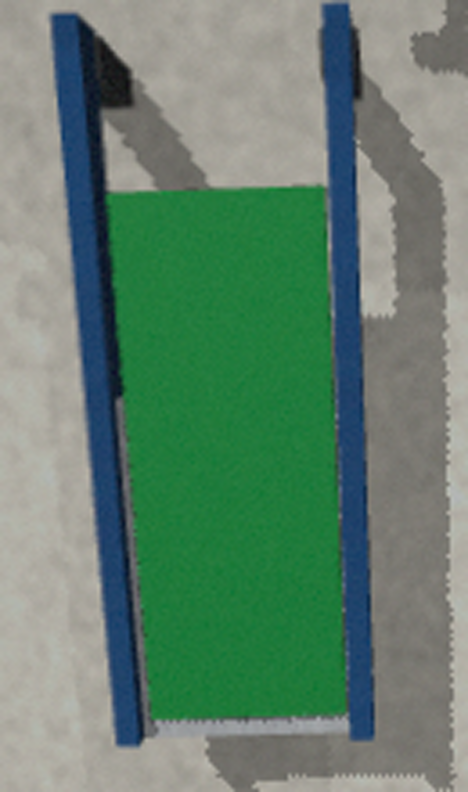

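Run:
```python
from h import *
import pickle
from scipy.optimize import least_squares
w=pickle.load(open("w23.pkl","rb"))
f=lambda L:np.array(L)/3.6+[210,0]
def T(q,P):
    c,s=np.cos(q[2]),np.sin(q[2]); P=np.array(P,float)/1000
    return np.c_[q[0]+c*P[:,0]-s*P[:,1],q[1]+s*P[:,0]+c*P[:,1],P[:,2]]
P=[(-166,-44,70),(-166,-36,70),(60,-44,70),(60,-36,70),(-166,36,70),(-166,44,70),(60,36,70),(60,44,70)]
u=f([(52,15),(78,15),(117,745),(141,743),(323,3),(347,3),(351,740),(374,738)])
r=least_squares(lambda q:(proj(w,T(q,P))-u).ravel(),[.47,.287,-2.53]);print(np.round(r.x,4),np.round(r.fun.reshape(-1,2),1).tolist())
q=r.x
C=[(-85,-34,63),(-85,34,63),(85,-34,63),(85,34,63)];v=f([(107,193),(326,186),(155,720),(347,715)])
r2=least_squares(lambda p:(proj(w,T(p,C))-v).ravel(),[.5,.3,-2.53]);print(np.round(r2.x,4),np.round(r2.fun.reshape(-1,2),1).tolist())
c,s=np.cos(q[2]),np.sin(q[2])
d=r2.x[:2]-q[:2];print("cover local",c*d[0]+s*d[1],-s*d[0]+c*d[1])
for p in v:
    X=at_z(w,p,.063);d=X[:2]-q[:2];print(np.round([c*d[0]+s*d[1],-s*d[0]+c*d[1]],4))
for p in[(90,60),(90,230),(30,95)]:
  for z in(0,.05,.1):
    X=at_z(w,p,z);d=X[:2]-q[:2];print("micro",z,np.round([c*d[0]+s*d[1],-s*d[0]+c*d[1]],3))
for x,y in[(-135,0),(-150,0),(75,0)]: print((x,y),T(q,[(x,y,0)]))
```

```text
[ 0.4648  0.2871 -2.5034] [[-0.4, -0.3], [-0.1, -0.7], [0.1, 0.4], [-0.1, 0.8], [-0.2, 0.1], [0.7, -0.2], [0.0, -0.0], [0.1, 0.3]]
[ 0.491   0.3051 -2.5007] [[-0.1, 0.1], [0.2, -0.2], [-0.7, 0.2], [0.6, -0.1]]
cover local -0.031821782228203296 0.00115387320018198
[-0.1169 -0.033 ]
[-0.1167  0.0347]
[ 0.053  -0.0317]
[0.0532 0.0347]
micro 0 [-0.125 -0.242]
micro 0.05 [-0.119 -0.212]
micro 0.1 [-0.113 -0.181]
micro 0 [ 0.11  -0.293]
micro 0.05 [ 0.092 -0.256]
micro 0.1 [ 0.073 -0.22 ]
micro 0 [-0.085 -0.335]
micro 0.05 [-0.083 -0.294]
micro 0.1 [-0.081 -0.254]
(-135, 0) [[0.57320575 0.36749873 0.        ]]
(-150, 0) [[0.58525361 0.37643456 0.        ]]
(75, 0) [[0.40453575 0.24239705 0.        ]]
```

>>> carry_out --deltas '[{"x": 0, "y": 0, "z": 0, "wx": 0, "wy": 0, "wz": -0.45, "jaw": 0}, {"x": 1, "y": -0.31, "z": 0.5, "wx": 0, "wy": 0, "wz": 0, "jaw": 0}, {"x": 1, "y": -0.31, "z": 0.5, "wx": 0, "wy": 0, "wz": 0, "jaw": 0}, {"x": 1, "y": -0.31, "z": 0.5, "wx": 0, "wy": 0, "wz": 0, "jaw": 0}, {"x": 1, "y": -0.31, "z": 0.5, "wx": 0, "wy": 0, "wz": 0, "jaw": 0}, {"x": 1, "y": -0.31, "z": 0.5, "wx": 0, "wy": 0, "wz": 0, "jaw": 0}, {"x": 1, "y": -0.31, "z": 0.5, "wx": 0, "wy": 0, "wz": 0, "jaw": 0}, {"x": 1, "y": -0.31, "z": 0.5, "wx": 0, "wy": 0, "wz": 0, "jaw": 0}, {"x": 1, "y": -0.31, "z": 0.5, "wx": 0, "wy": 0, "wz": 0, "jaw": 0}, {"x": 0, "y": 0, "z": 0.5, "wx": 0, "wy": 0, "wz": 0, "jaw": 0}, {"x": 0, "y": 0, "z": 0, "wx": 0, "wy": 0, "wz": 0, "jaw": 0}]'

```text
time_s: 27.47
ee_pos: [0.5785, 0.3745, 0.2042]
eef_rot: [3.142, 0.005, 0.65]
force: [-0.4, -0.0, -1.3]
grip_width: 0.0004
```

```bash
cat > rk.py <<'E'
from h import *
o=ctrl.get_obs();q=(.4648,.2871,-2.5034);c,s=np.cos(q[2]),np.sin(q[2]);d=o['ee_pos'][:2]-q[:2]
print("rack local",np.round([c*d[0]+s*d[1],-s*d[0]+c*d[1]],4),"z",o['ee_pos'][2],"rot",np.round(o['eef_rot'],4),"F",np.round(o['force'],1),o['time_s'])
E
python3 rk.py
```

```text
rack local [-0.1434 -0.0024] z 0.2042214244688206 rot [3.1415 0.0048 0.6501] F [-0.4 -0.  -1.3] 27.4667
```

>>> carry_out --deltas '[{"x": 0.05, "y": 0.1, "z": 0, "wx": 0, "wy": 0, "wz": 0, "jaw": 0}, {"x": 0, "y": 0, "z": 1, "wx": 0, "wy": 0, "wz": 0, "jaw": 0}, {"x": 0, "y": 0, "z": 1, "wx": 0, "wy": 0, "wz": 0, "jaw": 0}, {"x": 0, "y": 0, "z": 1, "wx": 0, "wy": 0, "wz": 0, "jaw": 0}, {"x": 0, "y": 0, "z": 1, "wx": 0, "wy": 0, "wz": 0, "jaw": 0}, {"x": 0, "y": 0, "z": 1, "wx": 0, "wy": 0, "wz": 0, "jaw": 0}, {"x": 0, "y": 0, "z": 0, "wx": 0, "wy": 0, "wz": 0, "jaw": 0}]'

```text
time_s: 28.05
ee_pos: [0.5799, 0.3725, 0.1049]
eef_rot: [-3.141, 0.005, 0.648]
force: [0.6, -0.3, -1.0]
grip_width: 0.0003
```

```bash
python3 rk.py;python3 - <<'E'
from h import *
for n in("scene","side"):
    im=ctrl.camera(n); cv2.imwrite(f"pics/{n}24.png",im)
a=cv2.imread("pics/scene24.png")[180:330,400:550];b=cv2.imread("pics/side24.png")[240:390,260:410]
cv2.imwrite("pics/ss24.png",cv2.resize(np.hstack([a,b]),(800,400),interpolation=cv2.INTER_CUBIC))
E
```

```text
rack local [-1.433e-01 -1.000e-04] z 0.10491227718692844 rot [-3.1413  0.0046  0.6483] F [ 0.6 -0.3 -1. ] 28.05
```

View pics/ss24.png

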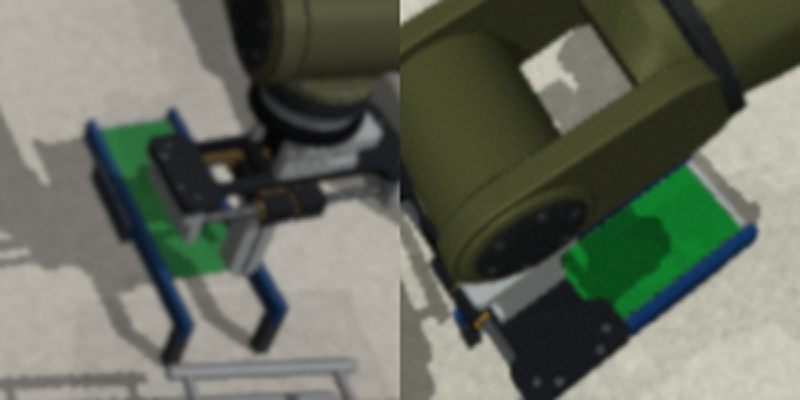

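>>> carry_out --deltas '[{"x": 0, "y": 0, "z": 1, "wx": 0, "wy": 0, "wz": 0.12, "jaw": 0}, {"x": 0, "y": 0, "z": 1, "wx": 0, "wy": 0, "wz": 0, "jaw": 0}, {"x": 0, "y": 0, "z": 0.95, "wx": 0, "wy": 0, "wz": 0, "jaw": 0}, {"x": 0, "y": 0, "z": 0, "wx": 0, "wy": 0, "wz": 0, "jaw": 0}]'

```text
time_s: 28.48
ee_pos: [0.5803, 0.3734, 0.0472]
eef_rot: [-3.141, 0.003, 0.639]
force: [-0.7, 0.2, -0.5]
grip_width: 0.0006
```

```bash
python3 rk.py
```

```text
rack local [-0.1442 -0.0005] z 0.047241368622518994 rot [-3.1414e+00  2.7000e-03  6.3880e-01] F [-0.7  0.2 -0.5] 28.4833
```

>>> carry_out --deltas '[{"x": -0.4, "y": 0, "z": 0, "wx": 0, "wy": 0, "wz": 0, "jaw": 0}, {"x": -0.4, "y": 0, "z": 0, "wx": 0, "wy": 0, "wz": 0, "jaw": 0}, {"x": -0.3, "y": 0, "z": 0, "wx": 0, "wy": 0, "wz": 0, "jaw": 0}, {"x": -0.3, "y": 0, "z": 0, "wx": 0, "wy": 0, "wz": 0, "jaw": 0}, {"x": -0.35, "y": 0, "z": 0, "wx": 0, "wy": 0, "wz": 0, "jaw": 0}, {"x": -0.35, "y": 0, "z": 0, "wx": 0, "wy": 0, "wz": 0, "jaw": 0}, {"x": -0.35, "y": 0, "z": 0, "wx": 0, "wy": 0, "wz": 0, "jaw": 0}, {"x": -0.35, "y": 0, "z": 0, "wx": 0, "wy": 0, "wz": 0, "jaw": 0}, {"x": -0.35, "y": 0, "z": 0, "wx": 0, "wy": 0, "wz": 0, "jaw": 0}, {"x": -0.3, "y": 0, "z": 0, "wx": 0, "wy": 0, "wz": 0, "jaw": 0}, {"x": -0.2, "y": 0, "z": 0, "wx": 0, "wy": 0, "wz": 0, "jaw": 0}, {"x": -0.1, "y": 0, "z": 0, "wx": 0, "wy": 0, "wz": 0, "jaw": 0}]'

```text
time_s: 29.48
ee_pos: [0.5202, 0.3291, 0.0487]
eef_rot: [-3.142, 0.0, 0.639]
force: [0.9, 0.4, -1.4]
grip_width: 0.0005
```

```bash
python3 rk.py
```

```text
rack local [-0.0695 -0.0007] z 0.04870779823701983 rot [-3.1415e+00  4.0000e-04  6.3870e-01] F [ 0.9  0.4 -1.4] 29.4833
```

>>> carry_out --deltas '[{"x": 0.3, "y": 0, "z": 0, "wx": 0, "wy": 0, "wz": 0, "jaw": 0}, {"x": 0.2, "y": 0, "z": -0.6, "wx": 0, "wy": 0, "wz": 0, "jaw": 0}, {"x": 0, "y": 0, "z": -1, "wx": 0, "wy": 0, "wz": 0, "jaw": 0}, {"x": 0, "y": 0, "z": -1, "wx": 0, "wy": 0, "wz": 0, "jaw": 0}, {"x": 0, "y": 0, "z": -1, "wx": 0, "wy": 0, "wz": 0, "jaw": 0}, {"x": -0.8, "y": 0, "z": -1, "wx": 0, "wy": 0, "wz": 0, "jaw": 30}, {"x": -1, "y": 0, "z": -1, "wx": 0, "wy": 0, "wz": 0, "jaw": 60}, {"x": -1, "y": 0, "z": -1, "wx": 0, "wy": 0, "wz": 0, "jaw": 100}, {"x": -1, "y": 0, "z": -1, "wx": 0, "wy": 0, "wz": 0, "jaw": 100}, {"x": -1, "y": 0, "z": -1, "wx": 0, "wy": 0, "wz": 0, "jaw": 100}, {"x": -1, "y": 0, "z": -1, "wx": 0, "wy": 0, "wz": 0, "jaw": 100}, {"x": -1, "y": 0, "z": -1, "wx": 0, "wy": 0, "wz": 0, "jaw": 100}]'

```text
time_s: 30.48
ee_pos: [0.4191, 0.254, 0.2618]
eef_rot: [-3.142, 0.0, 0.639]
force: [0.2, -0.2, 0.8]
grip_width: 0.0437
```

>>> carry_out --deltas '[{"x": 0, "y": 0, "z": -1, "wx": 0, "wy": 0, "wz": 0, "jaw": 100}, {"x": 0, "y": 0, "z": -0.6, "wx": 0, "wy": 0, "wz": 0, "jaw": 100}, {"x": 0, "y": 0, "z": 0, "wx": 0, "wy": 0, "wz": 0, "jaw": 100}]'

```text
time_s: 30.73
ee_pos: [0.4204, 0.2548, 0.2956]
eef_rot: [3.141, -0.005, 0.639]
force: [-0.1, 0.2, 0.0]
grip_width: 0.0641
```

```bash
python3 shot.py w25; python3 rk.py
```

```text
[0.42012603 0.25465457 0.29358295] [ 3.14121971e+00 -1.96321314e-03  6.38785563e-01] 30.7833 [ 4.70373678e-01  1.10863633e-01  1.54455825e+00 -3.87425208e-05
  1.48417282e+00  1.40238812e+00]
rack local [ 0.0552 -0.0006] z 0.2935829537952501 rot [ 3.1412e+00 -2.0000e-03  6.3880e-01] F [-0.2  0.  -1. ] 30.7833
```

View pics/w25.png

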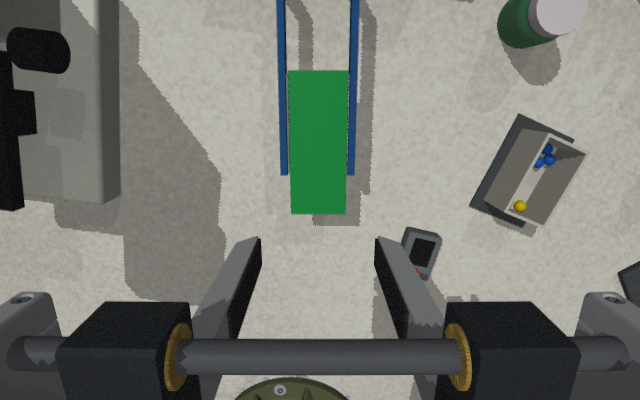

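Run:
```python
import cv2
from h import *
import pickle
w=pickle.load(open("w25.pkl","rb"))
q=(.4648,.2871,-2.5034);c,s=np.cos(q[2]),np.sin(q[2])
def L(p,z):
    d=at_z(w,p,z)[:2]-q[:2];return np.round([c*d[0]+s*d[1],-s*d[0]+c*d[1]],4)
print("rear",L((288,71),.063),L((349,71),.063),"front",L((291,213.5),.063),L((346,213.5),.063),"railend",L((284,175.5),.07),L((351,175.5),.07))
im=cv2.imread('pics/w25.png')[140:230,270:370];cv2.imwrite('pics/w25z.png',cv2.resize(im,(0,0),fx=6,fy=6,interpolation=cv2.INTER_CUBIC))
```

```text
rear [-0.0579 -0.0335] [-0.058   0.0349] front [ 0.1103 -0.0334] [0.1102 0.0354] railend [ 0.0603 -0.0402] [0.0602 0.0397]
```

View pics/w25z.png

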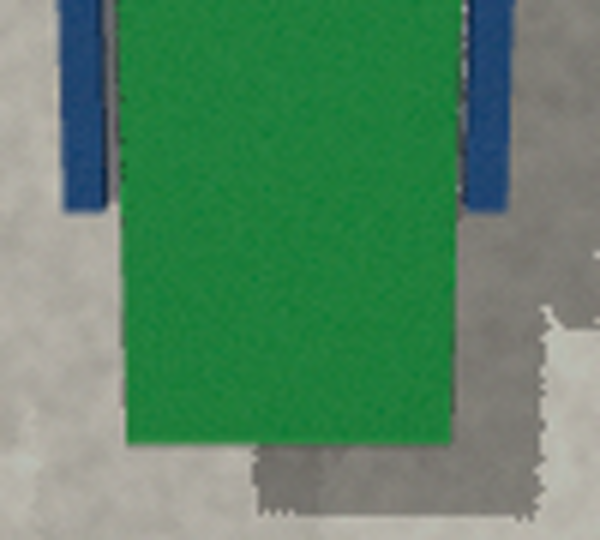

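>>> carry_out --deltas '[{"x": -0.52, "y": 0.04, "z": 0.5, "wx": 0, "wy": 0, "wz": 0, "jaw": 100}, {"x": -0.52, "y": 0.03, "z": 1, "wx": 0, "wy": 0, "wz": 0, "jaw": 100}, {"x": 0, "y": 0, "z": 1, "wx": 0, "wy": 0, "wz": 0, "jaw": 100}, {"x": 0, "y": 0, "z": 1, "wx": 0, "wy": 0, "wz": 0, "jaw": 100}, {"x": 0, "y": 0, "z": 1, "wx": 0, "wy": 0, "wz": 0, "jaw": 100}, {"x": 0, "y": 0, "z": 1, "wx": 0, "wy": 0, "wz": 0, "jaw": 100}, {"x": 0, "y": 0, "z": 1, "wx": 0, "wy": 0, "wz": 0, "jaw": 100}, {"x": 0, "y": 0, "z": 1, "wx": 0, "wy": 0, "wz": 0, "jaw": 100}, {"x": 0, "y": 0, "z": 1, "wx": 0, "wy": 0, "wz": 0, "jaw": 100}, {"x": 0, "y": 0, "z": 0, "wx": 0, "wy": 0, "wz": 0, "jaw": 100}]' --squeeze 15

```text
time_s: 31.62
ee_pos: [0.4018, 0.2399, 0.1183]
eef_rot: [-3.14, 0.007, 0.639]
force: [-0.5, 0.1, 0.1]
grip_width: 0.0939
```

```bash
python3 shot.py w26; python3 rk.py
```

```text
[0.40262082 0.24032979 0.12056185] [-3.14068881  0.00494155  0.63882306] 31.6667 [4.60005378e-01 2.17653506e-01 1.83651667e+00 1.18277804e-05
 1.09244600e+00 1.39197540e+00]
rack local [0.0778 0.0005] z 0.12056184615677923 rot [-3.1407  0.0049  0.6388] F [ 0.9 -0.  -0.1] 31.6667
```

View pics/w26.png

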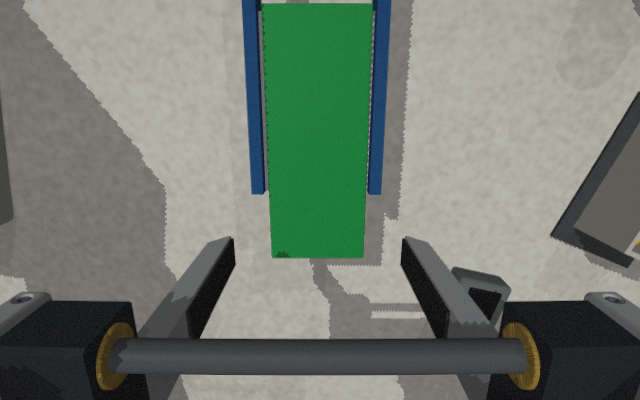

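Run:
```python
from h import *
import pickle
w=pickle.load(open("w26.pkl","rb"))
q=(.4648,.2871,-2.5034);c,s=np.cos(q[2]),np.sin(q[2])
for p in((455,268),(508,280),(495,325)):
  for z in(.0,.03):
    X=at_z(w,p,z);d=X[:2]-q[:2];print(p,z,X,np.round([c*d[0]+s*d[1],-s*d[0]+c*d[1]],4))
```

```text
(455, 268) 0.0 [0.42080306 0.09023153 0.        ] [0.1526 0.1319]
(455, 268) 0.03 [0.42567667 0.11035341 0.03      ] [0.1367 0.1187]
(508, 280) 0.0 [0.44221627 0.03912051 0.        ] [0.1659 0.1857]
(508, 280) 0.03 [0.44492816 0.06440222 0.03      ] [0.1486 0.167 ]
(495, 325) 0.0 [0.39801819 0.01206497 0.        ] [0.2175 0.1811]
(495, 325) 0.03 [0.40519202 0.04007803 0.03      ] [0.195  0.1629]
```

Device is well clear. Descend and grip.

>>> carry_out --deltas '[{"x": 0.04, "y": 0.02, "z": 0.9, "wx": 0, "wy": 0, "wz": 0, "jaw": 100}, {"x": 0.04, "y": 0, "z": 1, "wx": 0, "wy": 0, "wz": 0, "jaw": 100}, {"x": 0, "y": 0, "z": 1, "wx": 0, "wy": 0, "wz": 0, "jaw": 100}, {"x": 0, "y": 0, "z": 0.7, "wx": 0, "wy": 0, "wz": 0, "jaw": 100}, {"x": 0, "y": 0, "z": 0.3, "wx": 0, "wy": 0, "wz": 0, "jaw": 90}, {"x": 0, "y": 0, "z": 0, "wx": 0, "wy": 0, "wz": 0, "jaw": 80}, {"x": 0, "y": 0, "z": 0, "wx": 0, "wy": 0, "wz": 0, "jaw": 60}, {"x": 0, "y": 0, "z": 0, "wx": 0, "wy": 0, "wz": 0, "jaw": 60}, {"x": 0, "y": 0, "z": 0, "wx": 0, "wy": 0, "wz": 0, "jaw": 60}]'

```text
time_s: 32.42
ee_pos: [0.4058, 0.2418, 0.0458]
eef_rot: [3.141, -0.002, 0.639]
force: [0.2, 1.1, 2.1]
grip_width: 0.0676
```

```bash
python3 rk.py
```

```text
rack local [0.0744 0.0013] z 0.04581672478290856 rot [ 3.1413e+00 -1.8000e-03  6.3880e-01] F [0.2 1.1 2.1] 32.4167
```

>>> carry_out --deltas '[{"x": -0.2, "y": 0, "z": 0, "wx": 0, "wy": 0, "wz": 0, "jaw": 60}, {"x": -0.3, "y": 0, "z": 0, "wx": 0, "wy": 0, "wz": 0, "jaw": 60}, {"x": -0.3, "y": 0, "z": 0, "wx": 0, "wy": 0, "wz": 0, "jaw": 60}, {"x": -0.2, "y": 0, "z": 0, "wx": 0, "wy": 0, "wz": 0, "jaw": 60}, {"x": -0.1, "y": 0, "z": 0, "wx": 0, "wy": 0, "wz": 0, "jaw": 60}, {"x": 0, "y": 0, "z": 0, "wx": 0, "wy": 0, "wz": 0, "jaw": 60}]'

```text
time_s: 32.92
ee_pos: [0.387, 0.228, 0.0448]
eef_rot: [-3.142, 0.001, 0.639]
force: [-0.9, -0.7, 2.3]
grip_width: 0.0672
```

```bash
python3 shot.py w27; python3 rk.py
```

```text
[0.38714504 0.22802029 0.04471653] [-3.14152512e+00  8.88491824e-04  6.38698319e-01] 32.9667 [ 4.50787013e-01  2.97018100e-01  1.94847519e+00 -1.27495399e-04
  8.96984834e-01  1.38296465e+00]
rack local [0.0976 0.0012] z 0.044716530239969646 rot [-3.1415e+00  9.0000e-04  6.3870e-01] F [-1.5 -1.5  1.7] 32.9667
```

View pics/w27.png

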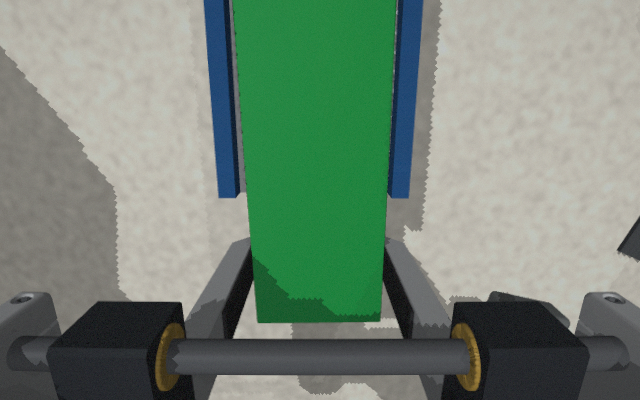

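>>> carry_out --deltas '[{"x": 0, "y": 0, "z": 0, "wx": 0, "wy": 0, "wz": 0, "jaw": 85}, {"x": 0, "y": 0, "z": 0, "wx": 0, "wy": 0, "wz": 0, "jaw": 85}, {"x": 0, "y": 0, "z": 0, "wx": 0, "wy": 0, "wz": 0, "jaw": 85}, {"x": 0.3, "y": 0, "z": 0, "wx": 0, "wy": 0, "wz": 0, "jaw": 85}, {"x": 0.4, "y": 0, "z": 0, "wx": 0, "wy": 0, "wz": 0, "jaw": 85}, {"x": 0.4, "y": 0, "z": 0.03, "wx": 0, "wy": 0, "wz": 0, "jaw": 85}, {"x": 0, "y": 0, "z": 0.03, "wx": 0, "wy": 0, "wz": 0, "jaw": 85}]'

```text
time_s: 33.55
ee_pos: [0.4066, 0.2424, 0.0436]
eef_rot: [3.141, -0.001, 0.639]
force: [-0.1, 0.3, -0.8]
grip_width: 0.0797
```

```bash
python3 shot.py w28; python3 rk.py
```

```text
[0.40574403 0.24188211 0.04320224] [-3.14157685e+00  1.03356951e-04  6.39022924e-01] 33.6 [ 4.60022390e-01  3.43060155e-01  1.88823574e+00 -3.60446612e-06
  9.10401284e-01  1.39179800e+00]
rack local [0.0744 0.0011] z 0.04320223905740162 rot [-3.1416e+00  1.0000e-04  6.3900e-01] F [-0.1 -0.3  0.8] 33.6
```

View pics/w28.png

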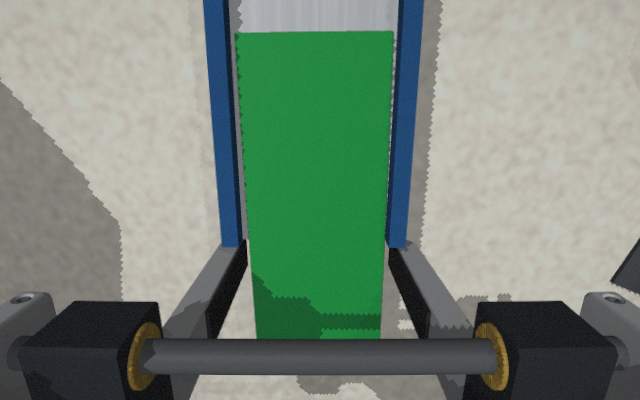

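>>> carry_out --deltas '[{"x": 0, "y": 0, "z": 0, "wx": 0, "wy": 0, "wz": 0, "jaw": 60}, {"x": 0, "y": 0, "z": 0, "wx": 0, "wy": 0, "wz": 0, "jaw": 60}, {"x": 0, "y": 0, "z": 0, "wx": 0, "wy": 0, "wz": 0, "jaw": 60}, {"x": 0, "y": 0, "z": 0, "wx": 0, "wy": 0, "wz": 0, "jaw": 60}]' --squeeze 25

```text
time_s: 33.93
ee_pos: [0.4051, 0.2414, 0.0436]
eef_rot: [-3.142, 0.0, 0.639]
force: [0.5, -0.3, -0.3]
grip_width: 0.0672
```

```bash
python3 - <<'E'
from h import *
import pickle
w=pickle.load(open("w28.pkl","rb"))
q=(.4648,.2871,-2.5034);c,s=np.cos(q[2]),np.sin(q[2])
for p in((237,31.5),(393,31)):
    X=at_z(w,p,.063);d=X[:2]-q[:2];print(p,X,np.round([c*d[0]+s*d[1],-s*d[0]+c*d[1]],4))
E
python3 rk.py
```

```text
(237, 31.5) [0.47427428 0.33521929 0.063     ] [-0.0363 -0.033 ]
(393, 31) [0.51390856 0.28224802 0.063     ] [-0.0366  0.0332]
rack local [0.0752 0.0012] z 0.043554934578114095 rot [-3.1416e+00  1.0000e-04  6.3880e-01] F [ 0.5 -0.3 -0.3] 33.9333
```

>>> carry_out --deltas '[{"x": 0, "y": 0, "z": -0.3, "wx": 0, "wy": 0, "wz": 0, "jaw": 60}, {"x": 0, "y": 0, "z": -0.6, "wx": 0, "wy": 0, "wz": 0, "jaw": 60}, {"x": 0, "y": 0, "z": -0.8, "wx": 0, "wy": 0, "wz": 0, "jaw": 60}, {"x": 0, "y": 0, "z": -0.8, "wx": 0, "wy": 0, "wz": 0, "jaw": 60}, {"x": 0, "y": 0, "z": -0.8, "wx": 0, "wy": 0, "wz": 0, "jaw": 60}, {"x": 0, "y": 0, "z": -0.8, "wx": 0, "wy": 0, "wz": 0, "jaw": 60}, {"x": 0, "y": 0, "z": -0.8, "wx": 0, "wy": 0, "wz": 0, "jaw": 60}, {"x": 0, "y": 0, "z": -0.4, "wx": 0, "wy": 0, "wz": 0, "jaw": 60}, {"x": 0, "y": 0, "z": 0, "wx": 0, "wy": 0, "wz": 0, "jaw": 60}]'

```text
time_s: 34.68
ee_pos: [0.4058, 0.2418, 0.1513]
eef_rot: [3.141, -0.003, 0.639]
force: [-0.3, 0.1, -0.3]
grip_width: 0.0674
```

```bash
python3 shot.py w29
python3 - <<'E'
import cv2
a=cv2.imread('pics/w25.png')[105:245,460:600];cv2.imwrite('pics/t25.png',cv2.resize(a,(0,0),fx=5,fy=4.2,interpolation=cv2.INTER_CUBIC))
a=cv2.imread('pics/w23.png')[130:260,425:560];cv2.imwrite('pics/t23.png',cv2.resize(a,(0,0),fx=5,fy=4.5,interpolation=cv2.INTER_CUBIC))
E
```

```text
[0.4054009  0.24152238 0.14999192] [ 3.14136105e+00 -1.31100909e-03  6.38761583e-01] 34.7333 [4.59656179e-01 1.82563190e-01 1.80289738e+00 6.18689382e-06
 1.15480078e+00 1.39168858e+00]
```

View pics/w29.png

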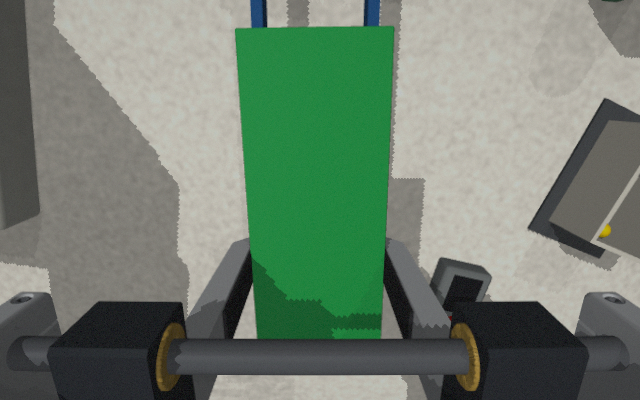

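View pics/t25.png

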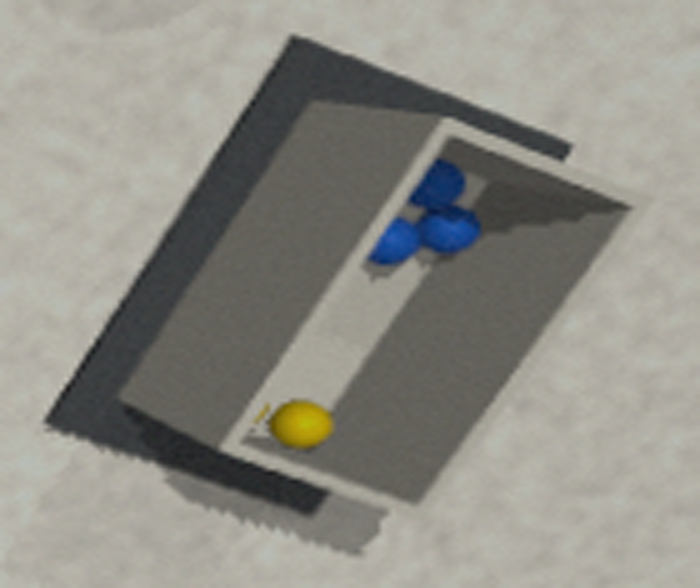

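View pics/t23.png

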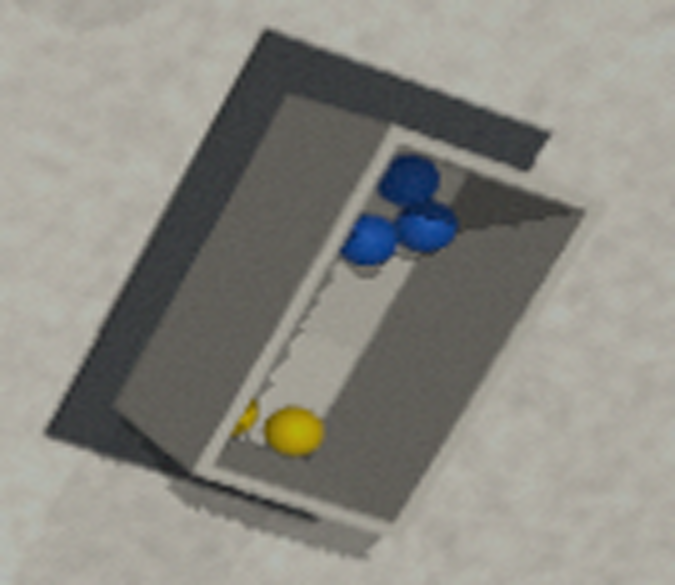

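Run:
```python
from h import *
import pickle
from scipy.optimize import least_squares
def T(q,P):
    c,s=np.cos(q[2]),np.sin(q[2]); P=np.array(P,float)/1000
    return np.c_[q[0]+c*P[:,0]-s*P[:,1],q[1]+s*P[:,0]+c*P[:,1],P[:,2]]
P=[(54,31,60),(54,-31,60),(-54,-31,60),(-54,31,60),(70,45,3),(-70,45,3),(70,-45,3)]
for t,u in(("w23",np.array([(393,123),(592,208),(395,522),(193,470),(265,28),(47,433),(552,133)])/[5,4.5]+[425,130]),
           ("w25",np.array([(445,118),(650,205),(417,505),(220,447),(292,35),(47,422),(572,148)])/[5,4.2]+[460,105])):
    w=pickle.load(open(t+".pkl","rb"))
    r=least_squares(lambda q:(proj(w,T(q,P))-u).ravel(),[.578,.016,.25],loss='soft_l1');print(t,np.round(r.x,4),np.round(r.fun.reshape(-1,2),1).tolist())
```

```text
w23 [0.5777 0.0162 0.2501] [[-0.3, 0.1], [2.9, -1.2], [0.2, 3.9], [-0.7, 0.3], [0.6, -0.3], [-0.6, 0.2], [-0.3, -0.3]]
w25 [0.5775 0.016  0.2468] [[-0.2, -0.4], [0.6, -1.1], [0.1, 4.0], [-1.0, 0.5], [1.1, 0.1], [-0.7, 0.4], [0.1, -0.5]]
```

>>> carry_out --deltas '[{"x": 0, "y": 0, "z": 0, "wx": 0, "wy": 0, "wz": 0.6, "jaw": 60}, {"x": 0, "y": 0, "z": 0, "wx": 0, "wy": 0, "wz": 0.85, "jaw": 60}, {"x": 0, "y": 0, "z": 0, "wx": 0, "wy": 0, "wz": 0.85, "jaw": 60}, {"x": 0, "y": 0, "z": 0, "wx": 0, "wy": 0, "wz": 0.85, "jaw": 60}, {"x": 0, "y": 0, "z": 0, "wx": 0, "wy": 0, "wz": 0.85, "jaw": 60}, {"x": 0, "y": 0, "z": 0, "wx": 0, "wy": 0, "wz": 0.85, "jaw": 60}, {"x": 0.2, "y": 0.5, "z": 0, "wx": 0, "wy": 0, "wz": 0, "jaw": 60}, {"x": 0.3, "y": 0.9, "z": 0, "wx": 0, "wy": 0, "wz": 0, "jaw": 60}, {"x": 0.3, "y": 0.9, "z": 0, "wx": 0, "wy": 0, "wz": 0, "jaw": 60}, {"x": 0.3, "y": 0.9, "z": 0, "wx": 0, "wy": 0, "wz": 0, "jaw": 60}, {"x": 0.3, "y": 0.9, "z": 0, "wx": 0, "wy": 0, "wz": 0, "jaw": 60}, {"x": 0.3, "y": 0.9, "z": 0, "wx": 0, "wy": 0, "wz": 0, "jaw": 60}]'

```text
time_s: 35.73
ee_pos: [0.4634, 0.1515, 0.1487]
eef_rot: [3.142, 0.001, 0.253]
force: [0.1, 1.4, -0.3]
grip_width: 0.0672
```

>>> carry_out --deltas '[{"x": 0.3, "y": 0.9, "z": 0, "wx": 0, "wy": 0, "wz": 0, "jaw": 60}, {"x": 0.3, "y": 0.9, "z": 0, "wx": 0, "wy": 0, "wz": 0, "jaw": 60}, {"x": 0.3, "y": 0.9, "z": 0, "wx": 0, "wy": 0, "wz": 0, "jaw": 60}, {"x": 0.3, "y": 0.9, "z": 0, "wx": 0, "wy": 0, "wz": 0, "jaw": 60}, {"x": 0.3, "y": 0.9, "z": 0, "wx": 0, "wy": 0, "wz": 0, "jaw": 60}, {"x": 0.3, "y": 0.9, "z": 0, "wx": 0, "wy": 0, "wz": 0, "jaw": 60}, {"x": 0.2, "y": 0.8, "z": 0, "wx": 0, "wy": 0, "wz": 0, "jaw": 60}, {"x": 0.2, "y": 0.6, "z": 0, "wx": 0, "wy": 0, "wz": 0, "jaw": 60}, {"x": 0, "y": 0, "z": 0, "wx": 0, "wy": 0, "wz": 0, "jaw": 60}, {"x": 0, "y": 0, "z": 0, "wx": 0, "wy": 0, "wz": 0, "jaw": 60}]'

```text
time_s: 36.57
ee_pos: [0.5392, 0.0317, 0.1489]
eef_rot: [-3.141, 0.001, 0.251]
force: [-0.3, 0.3, -0.9]
grip_width: 0.0672
```

```bash
cat > tr.py <<'E'
from h import *
o=ctrl.get_obs();q=(.578,.016,.251);c,s=np.cos(q[2]),np.sin(q[2]);d=o['ee_pos'][:2]-q[:2]
print("trough local TCP",np.round([c*d[0]+s*d[1],-s*d[0]+c*d[1]],4),"z",o['ee_pos'][2],"rot",np.round(o['eef_rot'],4),"F",np.round(o['force'],1),"w",o['grip_width'],o['time_s'])
E
python3 shot.py w30; python3 tr.py
python3 - <<'E'
from h import *
for n in("scene","side"):
    im=ctrl.camera(n); cv2.imwrite(f"pics/{n}30.png",im)
a=cv2.imread("pics/scene30.png")[170:320,250:420];b=cv2.imread("pics/side30.png")[140:290,230:400]
cv2.imwrite("pics/ss30.png",cv2.resize(np.hstack([a,b]),(800,353),interpolation=cv2.INTER_CUBIC))
import pickle
E
```

```text
[0.53901801 0.03229826 0.14909071] [-3.14127982e+00  7.78564638e-04  2.51353639e-01] 36.6167 [-8.03427014e-03  3.31061663e-01  1.61641607e+00  1.10383946e-04
  1.19494769e+00  1.31136798e+00]
trough local TCP [-0.0337  0.0255] z 0.14909071233432236 rot [-3.1413e+00  8.0000e-04  2.5140e-01] F [ 0.4 -0.  -1. ] w 0.06723992866068654 36.6167
```

View pics/ss30.png

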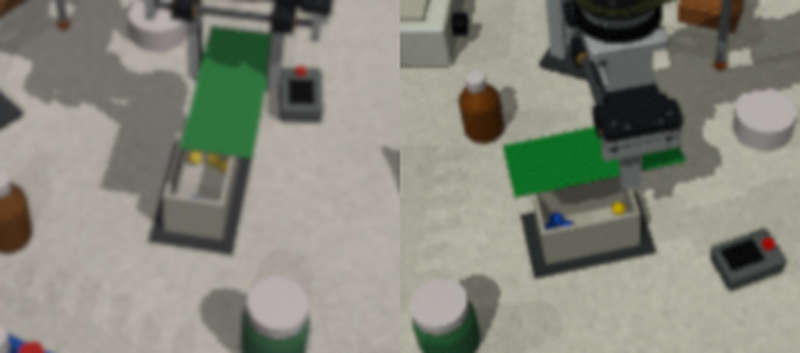

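View pics/w30.png

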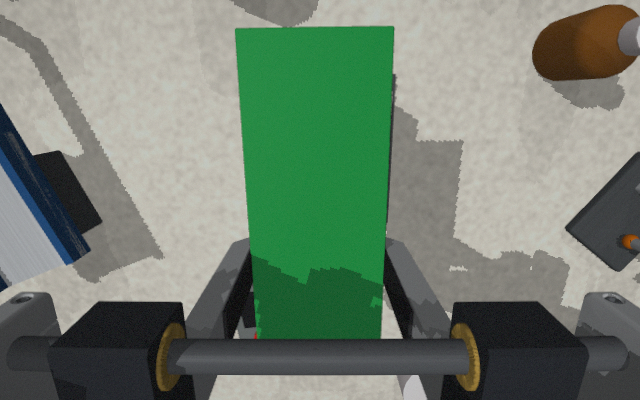

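>>> carry_out --deltas '[{"x": 0.1, "y": 0.4, "z": 0, "wx": 0, "wy": 0, "wz": 0, "jaw": 60}, {"x": 0.1, "y": 0.5, "z": 0.3, "wx": 0, "wy": 0, "wz": 0, "jaw": 60}, {"x": 0.15, "y": 0.38, "z": 0.5, "wx": 0, "wy": 0, "wz": 0, "jaw": 60}, {"x": 0, "y": 0, "z": 0.5, "wx": 0, "wy": 0, "wz": 0, "jaw": 60}, {"x": 0, "y": 0, "z": 0.5, "wx": 0, "wy": 0, "wz": 0, "jaw": 60}, {"x": 0, "y": 0, "z": 0, "wx": 0, "wy": 0, "wz": 0, "jaw": 60}, {"x": 0, "y": 0, "z": 0, "wx": 0, "wy": 0, "wz": 0, "jaw": 60}]'

```text
time_s: 37.3
ee_pos: [0.552, 0.0093, 0.1126]
eef_rot: [-3.141, 0.002, 0.251]
force: [-0.4, -0.6, 0.5]
grip_width: 0.0673
```

```bash
python3 shot.py w31; python3 tr.py
python3 - <<'E'
from h import *
import pickle
w=pickle.load(open("w30.pkl","rb"))
e=np.array([.53902,.0323]);a=.2514;x=np.array([np.cos(a),np.sin(a)]);y=np.array([np.sin(a),-np.cos(a)])
for p in((236,29),(394,27)):
    for z in(.1686,.171):
        d=at_z(w,p,z)[:2]-e;print(p,z,d@x,d@y)
for n in("scene","side"):
    im=ctrl.camera(n); cv2.imwrite(f"pics/{n}31.png",im)
a=cv2.imread("pics/scene31.png")[170:320,270:420];b=cv2.imread("pics/side31.png")[150:300,230:380]
cv2.imwrite("pics/ss31.png",cv2.resize(np.hstack([a,b]),(800,400),interpolation=cv2.INTER_CUBIC))
E
```

```text
[0.5523742  0.0093459  0.11335315] [-3.14138521e+00  4.75697270e-04  2.51020475e-01] 37.35 [-4.94087868e-02  3.97778266e-01  1.61477337e+00  6.34532895e-05
  1.12955680e+00  1.27034000e+00]
trough local TCP [-0.0265 -0.0001] z 0.11335314990383491 rot [-3.1414e+00  5.0000e-04  2.5100e-01] F [-0.3 -0.4 -0. ] w 0.06660640984423713 37.35
(236, 29) 0.1686 0.11070834351778003 -0.03354691789806081
(236, 29) 0.171 0.11028564137675911 -0.03302820786667042
(394, 27) 0.1686 0.11147161247169549 0.03311575910374811
(394, 27) 0.171 0.11103743974230525 0.03263264648329279
```

View pics/ss31.png

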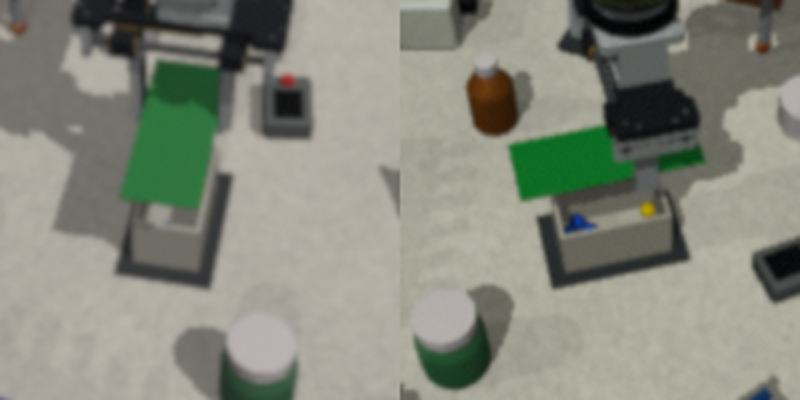

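View pics/w31.png

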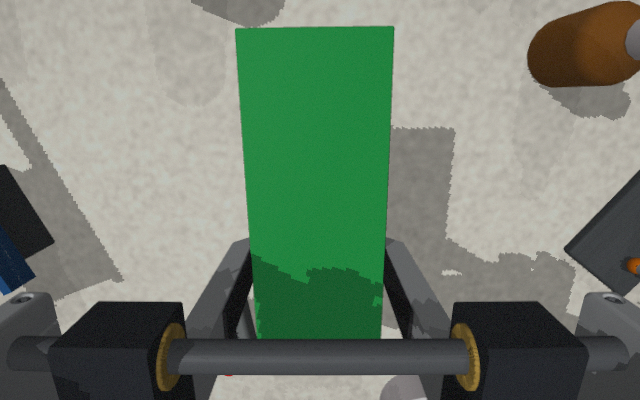

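>>> carry_out --deltas '[{"x": 0, "y": 0, "z": 0.7, "wx": 0, "wy": 0, "wz": 0, "jaw": 60}, {"x": 0, "y": 0, "z": 0.7, "wx": 0, "wy": 0, "wz": 0, "jaw": 60}, {"x": 0, "y": 0, "z": 0.6, "wx": 0, "wy": 0, "wz": 0, "jaw": 60}, {"x": 0, "y": 0, "z": 0.2, "wx": 0, "wy": 0, "wz": 0, "jaw": 60}, {"x": 0, "y": 0, "z": 0, "wx": 0, "wy": 0, "wz": 0, "jaw": 60}]'

```text
time_s: 37.87
ee_pos: [0.5521, 0.0092, 0.0688]
eef_rot: [-3.141, 0.001, 0.251]
force: [0.3, -0.2, -0.4]
grip_width: 0.0675
```

```bash
python3 shot.py w32; python3 tr.py
python3 - <<'E'
from h import *
for n in("scene","side"):
    im=ctrl.camera(n); cv2.imwrite(f"pics/{n}32.png",im)
a=cv2.imread("pics/scene32.png")[180:300,280:400];b=cv2.imread("pics/side32.png")[170:290,250:370]
cv2.imwrite("pics/ss32.png",cv2.resize(np.hstack([a,b]),(800,400),interpolation=cv2.INTER_CUBIC))
E
```

```text
[0.5525196  0.00919141 0.06961939] [-3.14151363e+00  2.50289021e-04  2.50890797e-01] 37.9167 [-4.96481237e-02  4.54888956e-01  1.64725895e+00  1.60683134e-06
  1.03970721e+00  1.27025660e+00]
trough local TCP [-0.0264 -0.0003] z 0.06961938945322668 rot [-3.1415e+00  3.0000e-04  2.5090e-01] F [-0.   0.2 -0.5] w 0.06700709877652333 37.9167
```

View pics/ss32.png

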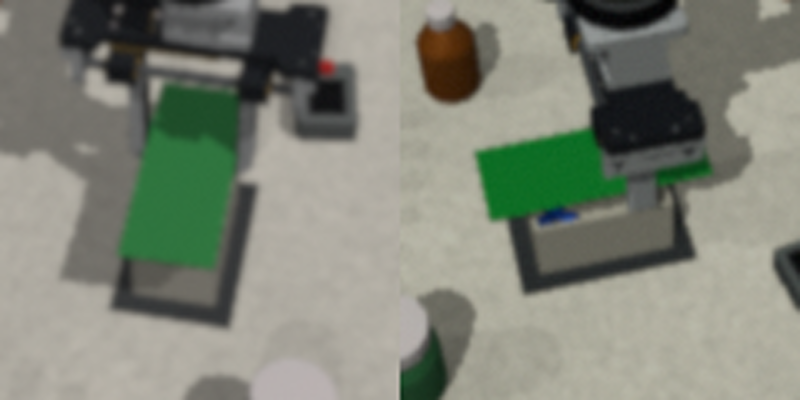

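View pics/w32.png

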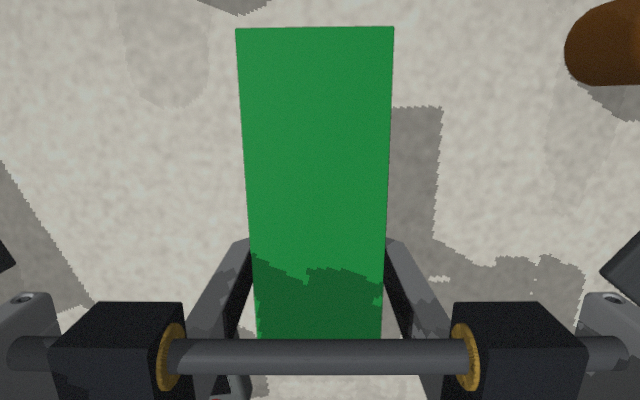

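>>> carry_out --deltas '[{"x": 0, "y": 0, "z": 0.2, "wx": 0, "wy": 0, "wz": 0, "jaw": 60}, {"x": 0, "y": 0, "z": 0.2, "wx": 0, "wy": 0, "wz": 0, "jaw": 60}, {"x": 0, "y": 0, "z": 0.2, "wx": 0, "wy": 0, "wz": 0, "jaw": 60}, {"x": 0, "y": 0, "z": 0, "wx": 0, "wy": 0, "wz": 0, "jaw": 60}]'

```text
time_s: 38.35
ee_pos: [0.5521, 0.0091, 0.0566]
eef_rot: [-3.141, 0.001, 0.251]
force: [-0.6, 0.2, -1.1]
grip_width: 0.0673
```

>>> carry_out --deltas '[{"x": 0, "y": 0, "z": 0.2, "wx": 0, "wy": 0, "wz": 0, "jaw": 60}, {"x": 0, "y": 0, "z": 0.2, "wx": 0, "wy": 0, "wz": 0, "jaw": 60}, {"x": 0, "y": 0, "z": 0, "wx": 0, "wy": 0, "wz": 0, "jaw": 60}]'

```text
time_s: 38.6
ee_pos: [0.5521, 0.0091, 0.0486]
eef_rot: [-3.141, 0.001, 0.251]
force: [-0.0, -0.5, -0.4]
grip_width: 0.0672
```

>>> carry_out --deltas '[{"x": 0, "y": 0, "z": 0.12, "wx": 0, "wy": 0, "wz": 0, "jaw": 60}, {"x": 0, "y": 0, "z": 0.06, "wx": 0, "wy": 0, "wz": 0, "jaw": 60}, {"x": 0, "y": 0, "z": 0, "wx": 0, "wy": 0, "wz": 0, "jaw": 60}]'

```text
time_s: 38.85
ee_pos: [0.5524, 0.0092, 0.0457]
eef_rot: [-3.141, 0.0, 0.251]
force: [0.5, -1.0, -0.8]
grip_width: 0.0675
```

>>> carry_out --deltas '[{"x": 0, "y": 0, "z": 0.06, "wx": 0, "wy": 0, "wz": 0, "jaw": 60}, {"x": 0, "y": 0, "z": 0, "wx": 0, "wy": 0, "wz": 0, "jaw": 60}]'

```text
time_s: 39.02
ee_pos: [0.5525, 0.0091, 0.0447]
eef_rot: [3.142, -0.0, 0.251]
force: [-0.0, 0.7, -0.5]
grip_width: 0.0676
```

>>> carry_out --deltas '[{"x": 0, "y": 0, "z": 0.08, "wx": 0, "wy": 0, "wz": 0, "jaw": 60}, {"x": 0, "y": 0, "z": 0, "wx": 0, "wy": 0, "wz": 0, "jaw": 60}]'

```text
time_s: 39.18
ee_pos: [0.5527, 0.0091, 0.0434]
eef_rot: [3.141, -0.0, 0.251]
force: [-0.9, 0.7, 2.5]
grip_width: 0.0672
```

>>> carry_out --deltas '[{"x": 0, "y": 0, "z": 0.01, "wx": 0, "wy": 0, "wz": 0, "jaw": 76}, {"x": 0, "y": 0, "z": 0, "wx": 0, "wy": 0, "wz": 0, "jaw": 80}, {"x": 0, "y": 0, "z": 0, "wx": 0, "wy": 0, "wz": 0, "jaw": 90}, {"x": 0, "y": 0, "z": 0, "wx": 0, "wy": 0, "wz": 0, "jaw": 100}, {"x": 0, "y": 0, "z": 0, "wx": 0, "wy": 0, "wz": 0, "jaw": 100}]'

```text
time_s: 39.6
ee_pos: [0.5525, 0.0091, 0.0429]
eef_rot: [-3.142, 0.0, 0.251]
force: [-0.2, -1.0, -0.0]
grip_width: 0.0916
```

```bash
python3 shot.py w33; python3 tr.py
python3 - <<'E'
from h import *
for n in("scene","side"):
    im=ctrl.camera(n); cv2.imwrite(f"pics/{n}33.png",im)
a=cv2.imread("pics/scene33.png")[180:300,280:400];b=cv2.imread("pics/side33.png")[170:290,250:370]
cv2.imwrite("pics/ss33.png",cv2.resize(np.hstack([a,b]),(800,400),interpolation=cv2.INTER_CUBIC))
E
```

```text
[0.55248295 0.00915709 0.04291991] [ 3.14158991e+00 -8.53224526e-06  2.50841398e-01] 39.65 [-4.97128672e-02  4.93333197e-01  1.66262041e+00 -1.07830709e-07
  9.85630087e-01  1.27024212e+00]
trough local TCP [-0.0264 -0.0003] z 0.04291991175688763 rot [ 3.1416 -0.      0.2508] F [-0.2  0.  -0.4] w 0.0929851808076447 39.65
```

View pics/ss33.png

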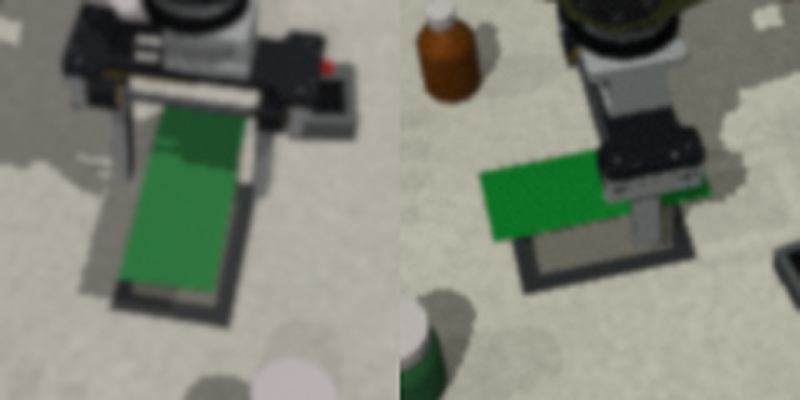

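View pics/w33.png

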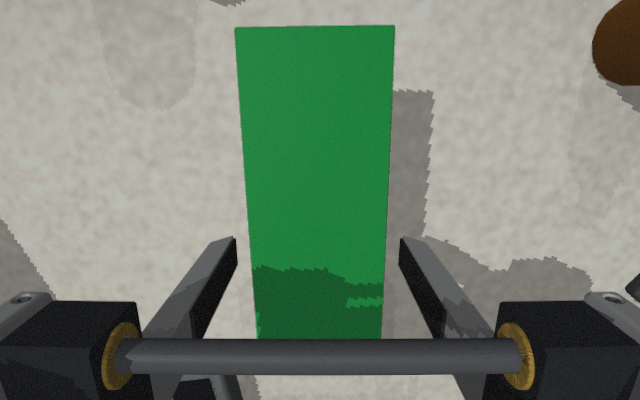

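>>> carry_out --deltas '[{"x": 0, "y": 0, "z": -0.3, "wx": 0, "wy": 0, "wz": 0, "jaw": 100}, {"x": 0, "y": 0, "z": -0.7, "wx": 0, "wy": 0, "wz": 0, "jaw": 100}, {"x": 0, "y": 0, "z": -1, "wx": 0, "wy": 0, "wz": 0, "jaw": 100}, {"x": 0, "y": 0, "z": -1, "wx": 0, "wy": 0, "wz": 0, "jaw": 100}, {"x": 0, "y": 0, "z": -1, "wx": 0, "wy": 0, "wz": 0, "jaw": 100}, {"x": 0, "y": 0, "z": -1, "wx": 0, "wy": 0, "wz": 0, "jaw": 100}, {"x": 0, "y": 0, "z": -1, "wx": 0, "wy": 0, "wz": 0, "jaw": 100}, {"x": -0.8, "y": 0, "z": -1, "wx": 0, "wy": 0, "wz": 0, "jaw": 100}, {"x": -0.9, "y": 0, "z": -1, "wx": 0, "wy": 0, "wz": 0, "jaw": 100}, {"x": -0.9, "y": 0, "z": -1, "wx": 0, "wy": 0, "wz": 0, "jaw": 100}, {"x": -0.9, "y": 0, "z": -1, "wx": 0, "wy": 0, "wz": 0, "jaw": 100}, {"x": 0, "y": 0, "z": 0, "wx": 0, "wy": 0, "wz": 0, "jaw": 100}]'

```text
time_s: 40.75
ee_pos: [0.484, -0.0087, 0.2474]
eef_rot: [3.139, -0.006, 0.25]
force: [0.2, 0.5, 0.9]
grip_width: 0.0939
```

```bash
python3 shot.py w34
python3 - <<'E'
from h import *
for n in("scene","side"):
    im=ctrl.camera(n); cv2.imwrite(f"pics/{n}34.png",im)
E
```

```text
[ 0.48466132 -0.00848256  0.24532551] [ 3.14011093 -0.00414823  0.2502707 ] 40.8 [-9.30779426e-02  1.20352374e-01  1.64437300e+00  1.24915970e-06
  1.37246236e+00  1.22745051e+00]
```

View pics/w34.png

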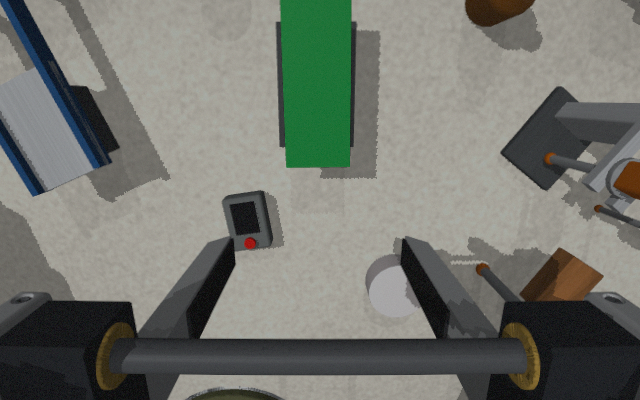

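View pics/scene34.png

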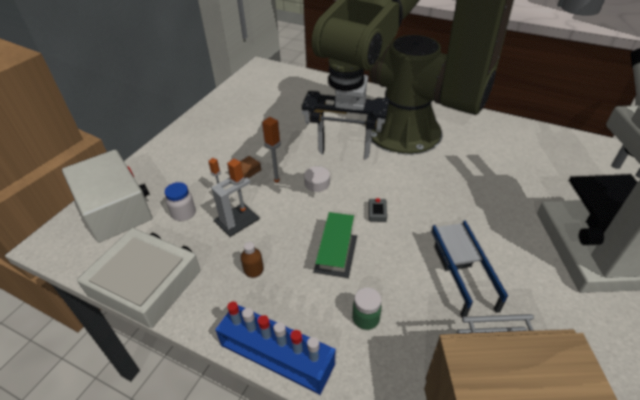

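Run:
```python
from h import *
import pickle
w=pickle.load(open("w34.pkl","rb"))
q=(.578,.016,.251);c,s=np.cos(q[2]),np.sin(q[2])
for p,z in(((286,167),.063),((350,166.5),.063),((281.5,40),.063),((352,40),.063),((278.5,146),.003),((354,145.5),.003)):
    d=at_z(w,p,z)[:2]-q[:2];print(p,np.round([c*d[0]+s*d[1],-s*d[0]+c*d[1]],4))
a=cv2.imread("pics/scene34.png")[130:290,190:380];b=cv2.imread("pics/side34.png")[100:260,240:430]
cv2.imwrite("pics/ss34.png",cv2.resize(np.hstack([a,b]),(800,337),interpolation=cv2.INTER_CUBIC))
```

```text
(286, 167) [-0.0843  0.0323]
(350, 166.5) [-0.0838 -0.0358]
(281.5, 40) [0.0407 0.0337]
(352, 40) [ 0.0407 -0.0347]
(278.5, 146) [-0.0696  0.0462]
(354, 145.5) [-0.069  -0.0458]
```

View pics/ss34.png

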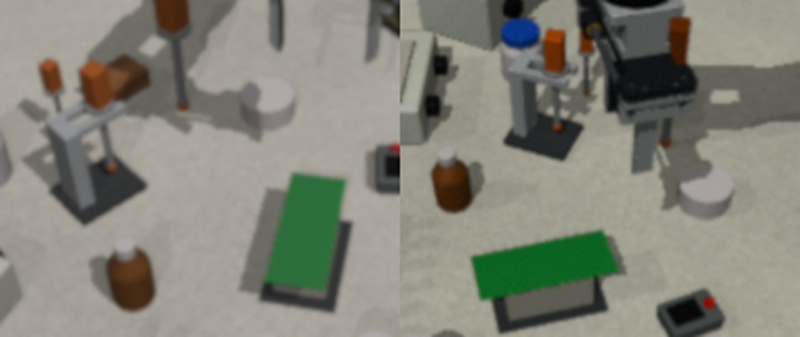

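```bash
python3 -c "
from station import ctrl
print(ctrl.get_obs()['time_s']); print(ctrl.hand_in())"
```

```text
40.9
the job is handed in; nothing more can be done
None
```

I stirred the beads about 3.5 turns anticlockwise, hung the stirrer back in the fork, slid out the green cover and laid it on the trough. The job was handed in at 40.9 s of the 72 s allowed, and no verdict came back.

**Last checks**
- **Stirrer:** the middle-sized one hangs upright by its collar, with its tip over the stand's base plate.
- **Cover:** it lies flat and lined up, within about 1–2 mm of the trough's centre, so the opening is wholly covered.
- **Beads and bystanders:** all six beads were in the trough after stirring; the cover now hides them. In the last pictures nothing else appeared moved.
- **Gripper:** it is open and clear of everything.

**What was less clean**
- **Mixing is partial:** the beads moved well away from their rows, but the blue ones ended up mostly at one end and the yellow ones at the other.
- **Loop was uneven:** the tip was deflected by jammed beads several times, and towards the end it passed about 15–25 mm from the centre in places.
- **Stirrer slipped in the grip:** it tilted about 5° while stirring. I tilted the tool to match before hanging it back.
- **Height readings disagreed:** the cameras differed by several mm on how high the stirrer sat in the grip, so I lowered it by feel until the fork took its weight.

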